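Load the cook's tray, tall things at the back, and turn the spatula head up

TASK

Load the two-lane wooden tray with the oil bottles, the tall slim jar and the round metal tins that stand on the worktop (as many as there are), all upright, working from the back so that nothing has to cross what already stands there: first the tall things, bottles and slim jar, in the back lane, then the tins in the front lane. Someone has put the wooden spatula into the white crock head down: take it out, turn it end for end and stand it back in the crock handle down, head up. Leave everything else where it is.

Things in the scene. Friction and masses are not known exactly. Their poses are not given: they have to be found in the camera images.
- tray: fixed wooden tray, 162 mm deep (x), 320 mm wide (y); origin at the centre of its underside, x towards its back (away from the robot), y to its left. Floor 8 mm thick; two lanes run along y between rails 28 mm high; end boards 40 mm high, 150 to 160 mm from the centre, bar handles on them up to 56 mm. Three things fit side by side in a lane: at its middle and 90 mm either side
- lane_back (a point): middle of the back lane's floor (x = +41 mm in the tray's frame); the lane is 64 mm wide (x) and takes the oil bottles and the tall jar, anywhere within 115 mm of this point along the lane
- lane_front (a point): middle of the front lane's floor (x = -39 mm in the tray's frame); the lane is 62 mm wide and takes the tins, anywhere within 115 mm of this point along the lane
- crock: white stoneware crock, 88 mm high, 72 mm across the rim, fixed; origin at the centre of its underside, z up. Its hollow is 54 mm across (58 mm at the rim) and its inner floor lies 8 mm above the worktop
- crock_mouth (a point): centre of the crock's mouth, 88 mm above the worktop
- spatula: wooden spatula, 225 mm long, 70 g, head down in the crock, its handle leaning to the right or right and away from the robot; origin at the middle of the blade's end edge, z along it towards the handle's end, x across and y through the blade. Flat blade 40 mm wide, 7 mm thick, z = 0 to 68 mm, then a neck 30 by 11 mm to z = 83; round handle 20 mm thick with a domed end, z = 83 to 225 mm. Centre of mass near z = 110 mm
- spatula_blade (a point): middle of the blade's end edge (the head end of the spatula)
- spatula_end (a point): end of the spatula's handle, 225 mm from the blade's end
- bottle_a: glass oil bottle with a steel pourer, 239 mm high, about 0.42 kg; body 57 mm across up to 112 mm, neck 25 mm across from there to 202 mm, the thin pourer above it; grasp it round the neck, for instance 175 mm up. Origin at the centre of its underside, z up along its axis. Goes in the back lane
- bottle_b: glass oil bottle with a steel pourer, 234 mm high, about 0.42 kg; body 57 mm across up to 112 mm, neck 25 mm across from there to 197 mm, the thin pourer above it; grasp it round the neck, for instance 175 mm up. Origin at the centre of its underside, z up along its axis. Goes in the back lane; may be absent
- tall_jar: tall glass jar with a screw lid, 135 mm high, 41 mm across, 0.16 kg; origin at the centre of its underside, z up along its axis. Goes in the back lane; may be absent
- tin_a: round metal spice tin with a press-on lid, 54 mm across, 46 mm high, 0.12 kg; origin at the centre of its underside, z up along its axis. Goes in the front lane; may be absent
- tin_b: round metal spice tin with a press-on lid, 54 mm across, 46 mm high, 0.12 kg; origin at the centre of its underside, z up along its axis. Goes in the front lane; may be absent
- tin_c: round metal spice tin with a press-on lid, 54 mm across, 46 mm high, 0.12 kg; origin at the centre of its underside, z up along its axis. Goes in the front lane; may be absent
- egg_timer: red and white kitchen timer, 61 mm across, 51 mm high; loose, leave it where it is; origin at the centre of its underside
- honey_jar: wide honey jar, 71 mm across, 110 mm high; loose, leave it where it is; origin at the centre of its underside
- apple_2: red apple, 75 mm, to the right of the tray; loose, leave it where it is; origin at the centre of its underside

How it is judged:
On the way, in this order (a step that is already met when the one before it is completed fails the run):
1. every oil bottle and tall jar that is there stands upright and let go in the back lane of the tray (x of bottle_a in the frame of tray between 0.029 and 0.053 m and y of bottle_a in the frame of tray between -0.115 and 0.115 m and z of bottle_a in the frame of tray between 0.003 and 0.013 m and angle between each of bottle_a, bottle_b, tall_jar's own z axis and vertical below 0.12 rad and linear speed of each of bottle_a, bottle_b, tall_jar below 0.02 m/s and contact force between the fingers and bottle_a below 0.3 N and x of bottle_b in the frame of tray between 0.029 and 0.053 m and y of bottle_b in the frame of tray between -0.115 and 0.115 m and z of bottle_b in the frame of tray between 0.003 and 0.013 m and contact force between the fingers and bottle_b below 0.3 N and x of tall_jar in the frame of tray between 0.029 and 0.053 m and y of tall_jar in the frame of tray between -0.115 and 0.115 m and z of tall_jar in the frame of tray between 0.003 and 0.013 m and contact force between the fingers and tall_jar below 0.3 N), for 0.2 s.
2. every tin that is there stands upright and let go in the front lane of the tray (x of tin_a in the frame of tray between -0.051 and -0.027 m and y of tin_a in the frame of tray between -0.115 and 0.115 m and z of tin_a in the frame of tray between 0.003 and 0.013 m and angle between each of tin_a, tin_b, tin_c's own z axis and vertical below 0.12 rad and linear speed of each of tin_a, tin_b, tin_c below 0.02 m/s and contact force between the fingers and tin_a below 0.3 N and x of tin_b in the frame of tray between -0.051 and -0.027 m and y of tin_b in the frame of tray between -0.115 and 0.115 m and z of tin_b in the frame of tray between 0.003 and 0.013 m and contact force between the fingers and tin_b below 0.3 N and x of tin_c in the frame of tray between -0.051 and -0.027 m and y of tin_c in the frame of tray between -0.115 and 0.115 m and z of tin_c in the frame of tray between 0.003 and 0.013 m and contact force between the fingers and tin_c below 0.3 N), for 0.2 s.
At the end, for the whole second after the job is handed in: Every bottle, jar and tin present stands upright (within 7 degrees), at rest on the tray floor in its own lane, within 12 mm of the lane's middle line and 115 mm of its middle point; the spatula rests in the crock, its handle end under 40 mm above the worktop, its blade end over 165 mm (x of bottle_a in the frame of tray between 0.029 and 0.053 m and y of bottle_a in the frame of tray between -0.115 and 0.115 m and z of bottle_a in the frame of tray between 0.003 and 0.013 m and angle between each of bottle_a, bottle_b, tall_jar, tin_a, tin_b, tin_c's own z axis and vertical below 0.12 rad and linear speed of each of bottle_a, bottle_b, tall_jar, tin_a, tin_b, tin_c, spatula below 0.02 m/s and x of bottle_b in the frame of tray between 0.029 and 0.053 m and y of bottle_b in the frame of tray between -0.115 and 0.115 m and z of bottle_b in the frame of tray between 0.003 and 0.013 m and x of tall_jar in the frame of tray between 0.029 and 0.053 m and y of tall_jar in the frame of tray between -0.115 and 0.115 m and z of tall_jar in the frame of tray between 0.003 and 0.013 m and x of tin_a in the frame of tray between -0.051 and -0.027 m and y of tin_a in the frame of tray between -0.115 and 0.115 m and z of tin_a in the frame of tray between 0.003 and 0.013 m and x of tin_b in the frame of tray between -0.051 and -0.027 m and y of tin_b in the frame of tray between -0.115 and 0.115 m and z of tin_b in the frame of tray between 0.003 and 0.013 m and x of tin_c in the frame of tray between -0.051 and -0.027 m and y of tin_c in the frame of tray between -0.115 and 0.115 m and z of tin_c in the frame of tray between 0.003 and 0.013 m and horizontal distance between spatula_end and crock below 0.03 m and height (world z) of spatula_end below 0.04 m and height (world z) of spatula_blade above 0.165 m); the robot touches nothing.
It fails at once if the egg timer, the honey jar or the apple is pushed more than 5 cm from its place (distance of any of egg_timer, honey_jar, apple_2 from where it was at the start of the episode above 0.05 m).
Of bottle_b, tall_jar, tin_a, tin_b, tin_c only 3 to 5 are there at a start; the rules pass over those that are not, and their reading is None.
At some moment in a run one of tin_a, tin_b, tin_c, spatula may be knocked a few centimetres aside while the robot is not near it.
It also fails if it takes over 210 s, if anything falls off the work surface, if the arm or the gripper's body presses on something with over 40 N, if the wrist force passes 120 N, or if a joint passes its speed limit or range.

ROBOT

A 6-joint arm with a two-finger parallel gripper is mounted at the origin on a cart in front of the work surface, level with it; the furniture and walls round the work are solid. World frame = base frame: x ahead of the robot, y to its left, z up, the work surface at z = 0. Lengths are in m, angles in rad, forces in N, time in s.
With the tool pointing down it reaches from about 0.225 to 0.875 m from the base axis. Payload 3.4 kg.
Tool frame: the origin (TCP) lies between the finger pads; the fingertips stand 8 mm ahead of it and the grasp point (between the pads) lies 11 mm behind it; z points along the fingers, y is the line along which they close (so a half turn about z gives the same grasp; the last joint's range is limited). The gripper opens to 85 mm and grips with 20 to 120 N. Pads are 22 mm wide; open, the fingers measure 114 mm over their backs; the gripper's body (76 mm by 85 mm) begins 54 mm behind the grasp point. The pads swing forward as they close: fully open they stand 13 mm farther back than shut.
Start: joints at [-1.268, 0.276, 1.505, -0, 1.361, -0.121], TCP at [0.236, -0.524, 0.239] pointing down, gripper open.
Joint ranges: [-2.89, 2.89], [-0.75, 2.08], [0.22, 2.7], [-1.18, 4.32], [0.11, 2.71], [-2.7, 2.7]. Speed limits (rad/s): [2.57, 2.57, 3.14, 3.14, 3.14, 3.14].

INTERFACE

Orientations are given as a unit quaternion [w, x, y, z].
In Python, from rig import manip gives the robot as it stands.
- The arm moves only by the tool move_arm, never from a script. Its argument "deltas" is a list that holds one entry, the list of rows, each a list of 5 numbers: the shift along the tool's x, y, z normalised to -1 to 1, where 1 is 80 cm, then the turn about the tool's z normalised to -1 to 1, where 1 is 120 degrees, then the closure, from -1 (fully open) to 1 (shut). In form: [[[tx, ty, tz, twist, grip], ...]]. A call has 1 to 12 rows; each row is the pose to reach, as a shift and turn from the pose commanded when the call began, along the tool's axes at that moment; what a row does not reach only later rows make up. A row lasts 1/10 s, in which the tool goes at most 50 mm and 8.59 degrees, less where a joint would pass 70% of its speed; a pose out of reach is approached as far as the arm can. A call with a number of a shift or a turn outside -1 to 1 is refused whole. A call with a gripper value outside its range is refused whole. The fingers move at their own pace and stop on an object; "squeeze" is the grip in N (left out, the last holds). Time passes only in rows, so rows that repeat a pose let the fingers close. It gives the time, the measured TCP pose, the force, the opening and the grip force at its end, in the units of the state.
- manip.get_state(): the state, without advancing time (a new reading comes with each control period).
- manip.get_image(name): name is "scene" or "top" or "wrist"; returns the picture (420x560x3 uint8, red, green, blue); there is no depth.
- manip.camera_params(name): a dict with "fx", "fy", "cx", "cy" (pixels), "R" (3x3) and "t" (3): a world point X has camera coordinates R X + t; the wrist camera has in their place "tool_from_camera" (4x4, takes a point from camera to tool coordinates, whose origin is the TCP and whose axes are the flange's). Camera axes: x right, y down, z forward; pixel columns grow to the right and rows downward; lengths in m; the calibration is good to about 2 mm. A picture is of the moment at which its call begins: read the wrist's pose just before it. camera_params takes no time and is no camera call.
- manip.sign_off(): hands the job in; it is judged then, once.
The state is a dict: "clock": time; "qpos": joint angles; "qd": joint speeds; "effort": joint torques, N m; "position": TCP position; "ee_rot": TCP orientation; "contact_force": force on the tool from outside, world axes, zero at the start; "moment": the same for the moment, N m; "width": finger opening in m; "gripper_force": force on a finger pad.
Only numpy, scipy, OpenCV 4.12 (cv2) and the standard library are available. Lean on these libraries where they do the work, as an engineer would, in place of code of your own. Each camera call takes 0.05 s, during which the arm holds its last target. There are 200 camera calls.

## Working session

There is one attempt and no reset: what is moved stays moved. The work goes in short steps, Python scripts to look and compute and a tool call to move; the robot and the scene stay as the last step left them, time stands still between calls to the robot, and variables do not carry over. Pictures are saved under pics/ and viewed, at most 14 in all, crops included, and the job is handed in when it is done.

Besides the shell and the picture viewer there is one more tool, called after "Call:" as name(argument=value, ...) on one line, values as JSON. move_arm: Moves the arm, as the interface text tells. Scaled input: -1 to 1 covers 80 cm each way for a shift and 120 degrees each way for a turn. Its arguments: {"type":"object","properties":{"deltas":{"type":"array","items":{"type":"array","items":{"type":"array","items":{"type":"number","minimum":-1,"maximum":1}}}},"squeeze":{"type":"number"}},"required":["deltas"]}

```bash
mkdir -p pics
python3 - <<'E'
from rig import manip
import cv2,numpy as np
print(manip.get_state())
for n in("scene","top","wrist"):
    cv2.imwrite(f"pics/{n}0.png",manip.get_image(n)[:,:,::-1])
    print(n,manip.camera_params(n))
E
```

```text
{'clock': 0.0, 'qpos': array([-1.26800668e+00,  2.76596232e-01,  1.50613651e+00, -2.43450895e-06,
        1.36070083e+00, -1.21003198e-01]), 'qd': array([ 0.0001705 ,  0.0004812 ,  0.00052202,  0.00065753, -0.00030644,
       -0.00044693]), 'effort': array([-9.92474634e-04, -4.16771686e+01, -2.45804483e+01,  5.96083942e-05,
        1.11713944e-02, -4.89907293e-06]), 'position': array([ 0.23628952, -0.52364016,  0.23843765]), 'ee_rot': array([-9.16553021e-04,  9.77633360e-01,  2.10314445e-01, -8.47338291e-05]), 'contact_force': array([-0.09285864,  0.23156721,  0.18310637]), 'moment': array([-0.00868694, -0.00788143, -0.00917217]), 'gripper_force': 0.0, 'width': 0.08538313549059955}
scene {'fx': 385.9784085752707, 'fy': 385.9784085752707, 'cx': 279.55115024474355, 'cy': 213.01170440278827, 'R': array([[-0.80468705, -0.59346509, -0.01667159],
       [-0.40989334,  0.57565579, -0.70753648],
       [ 0.4294953 , -0.56251187, -0.70648014]]), 't': array([0.35522004, 0.33038734, 1.06119346])}
top {'fx': 385.40640926205447, 'fy': 385.40640926205447, 'cx': 279.41499095573727, 'cy': 212.58812343883986, 'R': array([[ 3.41123894e-01, -9.40018335e-01,  1.37852280e-04],
       [-8.80945014e-01, -3.19737896e-01, -3.48860373e-01],
       [ 3.27979223e-01,  1.18883169e-01, -9.37174702e-01]]), 't': array([-0.26950931,  0.47679345,  1.36986577])}
wrist {'fx': 289.73744421348096, 'fy': 289.73744421348096, 'cx': 275.0457369638175, 'cy': 206.6441657099774, 'tool_from_camera': array([[ 5.03776604e-04, -9.59638756e-01, -2.81235140e-01,
         7.20896501e-02],
       [ 9.99999290e-01,  1.79662844e-04,  1.17824827e-03,
        -8.11418276e-04],
       [-1.08016520e-03, -2.81235534e-01,  9.59638165e-01,
        -1.33554362e-01],
       [ 0.00000000e+00,  0.00000000e+00,  0.00000000e+00,
         1.00000000e+00]])}
```

View pics/scene0.png

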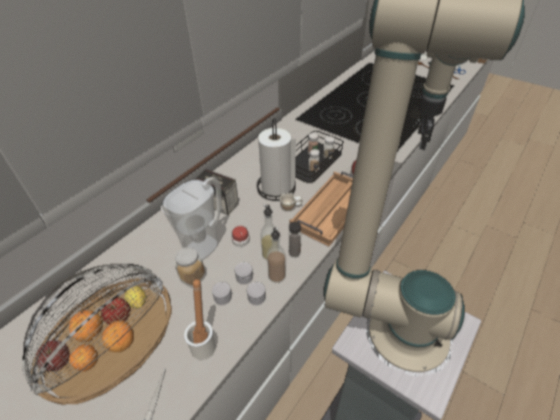

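View pics/top0.png

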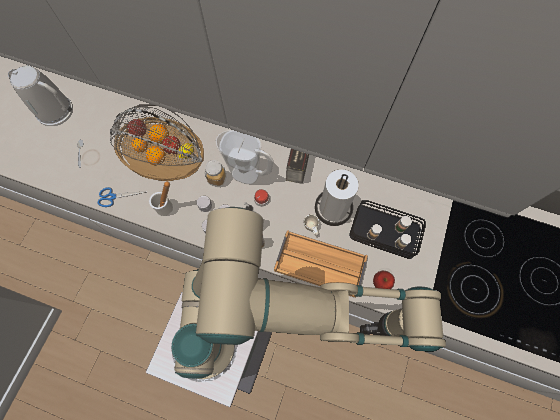

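Scene picture: the crock is at about (200,340) with the spatula leaning up from it. Three tins are at (243,270), (222,292) and (256,292). Tall things are clustered around (275,245), and the tray is at (330,205). I'll enlarge the cluster.

```bash
cat > h.py <<'E'
from rig import manip
import cv2,numpy as np
from scipy.spatial.transform import Rotation as R
def tool():
    s=manip.get_state();q=s["ee_rot"]
    return np.array(s["position"]),R.from_quat([q[1],q[2],q[3],q[0]]).as_matrix()
def cam(n):
    c=manip.camera_params(n)
    if n=="wrist":
        p,Rt=tool();T=c["tool_from_camera"];Rw=Rt@T[:3,:3];o=Rt@T[:3,3]+p
        return c,Rw,o
    return c,c["R"].T,-c["R"].T@c["t"]
def ray(C,u,v):
    c,Rw,o=C
    return o,Rw@np.array([(u-c["cx"])/c["fx"],(v-c["cy"])/c["fy"],1])
def onz(C,u,v,z):
    o,d=ray(C,u,v);return o+d*(z-o[2])/d[2]
def proj(C,X):
    c,Rw,o=C;p=Rw.T@(np.array(X)-o);return p[0]/p[2]*c["fx"]+c["cx"],p[1]/p[2]*c["fy"]+c["cy"]
def snap(n,f):
    C=cam(n);im=manip.get_image(n)[:,:,::-1].copy();cv2.imwrite(f"pics/{f}.png",im);return C,im
def go(X,yaw=None):
    "row numbers to bring TCP to X (tool down); yaw = world angle of tool x after"
    p,Rt=tool();d=Rt.T@(np.array(X)-p)/.8
    y=np.degrees(np.arctan2(Rt[1,0],Rt[0,0]))
    return np.round(d,4),"yaw now",round(y,1),"pos",p.round(4)
E
python3 - <<'E'
from h import *
im=cv2.imread("pics/scene0.png")[160:370,160:370]
cv2.imwrite("pics/crop0.png",cv2.resize(im,(600,600),interpolation=cv2.INTER_CUBIC))
C=cam("scene")
for n,u,v,z in [("tin1",243,270,.046),("tin2",222,290,.046),("tin3",256,290,.046),("crock",201,333,.088),("timer",240,232,.05)]:
    print(n,onz(C,u,v,z).round(3))
E
```

```text
tin1 [0.484 0.126 0.046]
tin2 [0.488 0.217 0.046]
tin3 [0.408 0.159 0.046]
crock [0.42  0.361 0.088]
timer [0.59  0.016 0.05 ]
```

View pics/crop0.png

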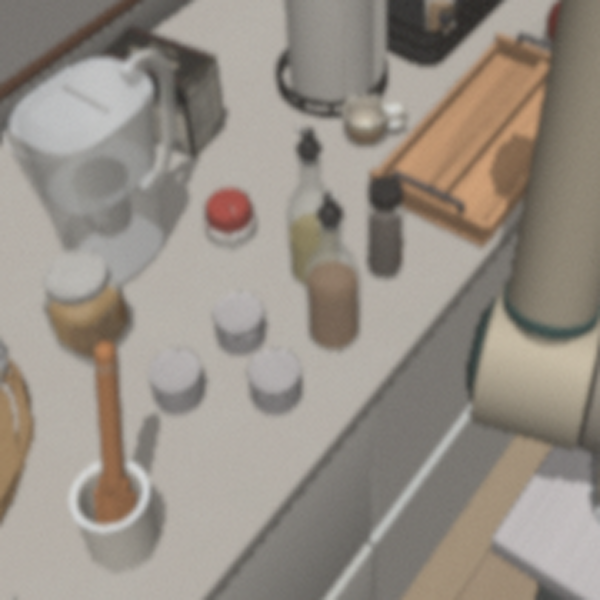

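The crop shows six objects to load. The oil bottle's pourer tip is at (308,135) and the brown bottle's at (330,200). The jar lid is at (385,182) and the tins are at (240,310), (177,368) and (274,368). The crock is at (112,492), with the spatula handle tip at (104,348).

Run:
```python
from h import *
C=cam("scene")
f=lambda c:(160+c[0]/2.857,160+c[1]/2.857)
for n,c,z in [("botA? top",(308,133),.237),("base",(306,268),.0),("botB? top",(328,197),.237),("base",(334,335),.0),("jar top",(385,183),.135),("jar base",(383,265),0),("spat end",(104,348),.2),("honey",(78,270),.11)]:
    print(n,onz(C,*f(c),z).round(3))
T=cam("top")
for c,z in [((288,232),.04),((367,262),.04),((275,265),.04),((384,281),.04),((261,197),.05),((204,203),.046),((161,203),.088),((165,184),.2)]: print(c,onz(T,*c,z).round(3))
print(go([.45,-.25,.35]))
```

```text
botA? top [0.465 0.017 0.237]
base [0.488 0.006 0.   ]
botB? top [0.398 0.074 0.237]
base [0.406 0.062 0.   ]
jar top [ 0.419 -0.051  0.135]
jar base [ 0.418 -0.049  0.   ]
spat end [0.47  0.301 0.2  ]
honey [0.618 0.212 0.11 ]
(288, 232) [ 0.493 -0.143  0.04 ]
(367, 262) [ 0.483 -0.459  0.04 ]
(275, 265) [ 0.355 -0.14   0.04 ]
(384, 281) [ 0.436 -0.536  0.04 ]
(261, 197) [0.59  0.004 0.05 ]
(204, 203) [0.491 0.206 0.046]
(161, 203) [0.422 0.346 0.088]
(165, 184) [0.463 0.315 0.2  ]
(array([ 0.3842, -0.2023, -0.1388]), 'yaw now', np.float64(24.3), 'pos', array([ 0.2364, -0.5237,  0.2386]))
```

All six objects are present. I'll go up over the tray, turning the tool as I go, and take a close look there.

Call:
move_arm(deltas=[[[0.05, -0.03, -0.1, -0.07, -1], [0.345, -0.206, -0.2, -0.85, -1], [0.345, -0.206, -0.2, -0.85, -1], [0.345, -0.206, -0.2, -0.85, -1], [0.345, -0.206, -0.2, -0.85, -1], [0.345, -0.206, -0.2, -0.85, -1], [0.345, -0.206, -0.2, -0.85, -1], [0.345, -0.206, -0.2, -0.85, -1], [0.345, -0.206, -0.2, -0.85, -1], [0.345, -0.206, -0.2, -0.85, -1], [0.345, -0.206, -0.2, -0.85, -1], [0.345, -0.206, -0.2, -0.85, -1]]])

```text
clock: 1.35
position: [0.4202, -0.2601, 0.399]
ee_rot: [-0.0, 0.449, 0.894, 0.0]
contact_force: [-0.1, -0.0, -0.5]
width: 0.0852
gripper_force: 0.0
```

Run:
```python
from h import *
C,im=snap("wrist","w1"); 
print(tool()[0].round(4),go([0,0,0])[2])
np.savez("C1.npz",R=C[1],o=C[2])
```

```text
[ 0.4202 -0.2602  0.399 ] 126.8
```

View pics/w1.png

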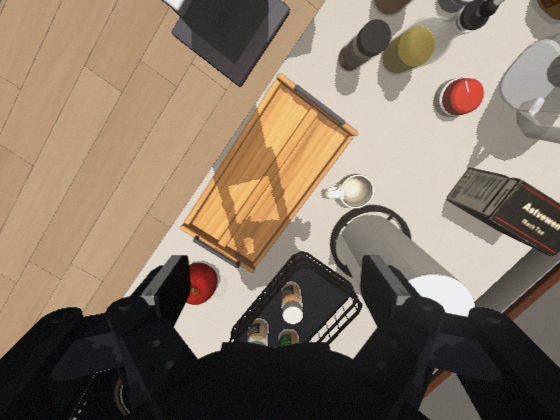

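The wrist view shows the tray with end-board corners at about (283,76), (357,132), (182,230) and (250,271). The jar lid is at (373,37).

Run:
```python
from h import *
C=cam("wrist")
P=[onz(C,*c,.04)[:2] for c in [(283,75),(357,131),(182,230),(251,271)]]
print([p.round(4) for p in P])
fl,bl,fr,br=P
print("centre",np.mean(P,0).round(4),"yaw from x edges",np.degrees(np.arctan2(*(bl-fl)[::-1])).round(1),np.degrees(np.arctan2(*(br-fr)[::-1])).round(1),"y edges",[np.degrees(np.arctan2(*(a-b)[::-1])).round(1)-90 for a,b in((fl,fr),(bl,br))],np.linalg.norm(bl-fl),np.linalg.norm(bl-br))
c=np.mean(P,0);yw=np.arctan2(*((fl+bl)-(fr+br))[::-1])-np.pi/2
for x,y in [(.041,-.09),(.041,0),(.041,.09),(-.039,-.09),(-.039,0),(-.039,.09)]:
    print((x,y),(c+np.array([np.cos(yw)*x-np.sin(yw)*y,np.sin(yw)*x+np.cos(yw)*y])).round(4))
print("jar",onz(C,373,36,.135).round(4), "yaw",np.degrees(yw))
```

```text
[array([ 0.3458, -0.1388]), array([ 0.4946, -0.1333]), array([ 0.3557, -0.4546]), array([ 0.5042, -0.4472])]
centre [ 0.425  -0.2935] yaw from x edges 2.1 2.9 y edges [np.float64(1.7999999999999972), np.float64(1.7000000000000028)] 0.14891598232486714 0.31403176010415884
(0.041, -0.09) [ 0.4688 -0.3822]
(0.041, 0) [ 0.466  -0.2922]
(0.041, 0.09) [ 0.4632 -0.2022]
(-0.039, -0.09) [ 0.3888 -0.3846]
(-0.039, 0) [ 0.3861 -0.2947]
(-0.039, 0.09) [ 0.3833 -0.2047]
jar [ 0.4132 -0.0504  0.135 ] yaw 1.7760366123864448
```

Call:
move_arm(deltas=[[[0.295, 0.19, 0.024, -0.443, -1], [0.295, 0.19, 0.024, -0.443, -1], [0.295, 0.19, 0.024, -0.443, -1], [0.295, 0.19, 0.024, -0.443, -1], [0.295, 0.19, 0.024, -0.443, -1], [0.295, 0.19, 0.024, -0.443, -1], [0.295, 0.19, 0.024, -0.443, -1], [0.295, 0.19, 0.024, -0.443, -1], [0.295, 0.19, 0.024, -0.443, -1], [0.295, 0.19, 0.024, -0.443, -1]]])

```text
clock: 2.4
position: [0.4034, 0.0186, 0.38]
ee_rot: [-0.0, 0.007, 1.0, -0.0]
contact_force: [0.6, 0.6, 0.2]
width: 0.0854
gripper_force: 0.0
```

Run:
```python
from h import *
C,im=snap("wrist","w2"); 
print(tool()[0].round(4),go([0,0,0])[2])
```

```text
[0.4034 0.0186 0.38  ] 179.3
```

View pics/w2.png

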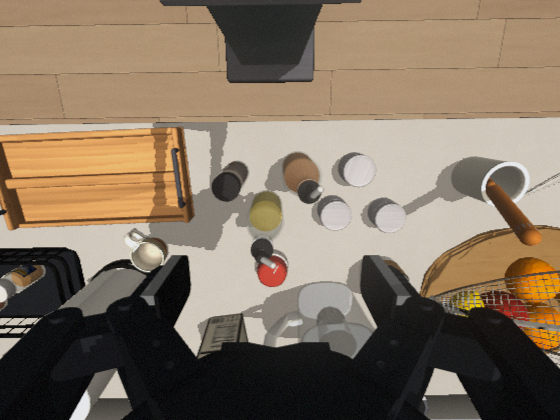

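The wrist view (robot at the top, +y to the right) shows the jar lid at (226,186). The oil bottle's collar is at (262,248) with its shoulder at (265,212), and the brown bottle's collar is at (309,190) with its shoulder at (300,172). The tins are at (359,170), (334,214) and (387,216). The crock mouth is at (505,183) and the spatula end at (530,235).

Run:
```python
from h import *
C=cam("wrist");im=cv2.imread("pics/w2.png")
def circ(x,y,r,cond,name,zs):
    m=np.zeros(im.shape[:2],np.uint8);sub=im.astype(int)
    k=cond(sub).astype(np.uint8);w=np.zeros_like(m);cv2.circle(w,(x,y),r,1,-1);k&=w
    n,l,s,c=cv2.connectedComponentsWithStats(k)
    i=1+np.argmax(s[1:,4]);x0,y0,ww,hh,a=s[i];cc=(x0+ww/2-.5,y0+hh/2-.5)
    print(name,"bbox",s[i],[onz(C,*cc,z)[:2].round(4).tolist() for z in zs])
dark=lambda b:b.sum(2)<170
circ(226,186,20,dark,"jarlid",[.135])
circ(262,249,14,dark,"oilcollar",[.2,.21])
circ(310,191,14,dark,"browncollar",[.2,.21])
circ(265,212,30,lambda b:(b[:,:,2]-b[:,:,0]>40)&(b[:,:,1]-b[:,:,0]>30),"oilbody",[.09,.112])
circ(300,170,30,lambda b:(b[:,:,2]-b[:,:,0]>40),"brownbody",[.09,.112])
for n,c in [("t1",(359,170)),("t2",(334,214)),("t3",(387,216))]:
    circ(*c,24,lambda b:(b.min(2)>140)&(abs(b[:,:,2]-b[:,:,0])<8),n,[.046])
print("crock",onz(C,505,183,.088),"spat",onz(C,530,235,.2),onz(C,530,235,.21))
# rails profile: brightness along world x at z=.028, y=-.17..-.2
g=cv2.cvtColor(im,cv2.COLOR_BGR2GRAY)
for y in(-.2,):
    print([(round(x,3),int(np.mean([g[int(round(v)),int(round(u))] for u,v in [proj(C,[x,y+d,.028]) for d in np.linspace(-.02,.02,9)]]))) for x in np.arange(.33,.53,.003)])
```

```text
jarlid bbox [212 172  29  29 623] [[0.4139, -0.0464]]
oilcollar bbox [251 239  19  21 185] [[0.4761, 0.0006], [0.4715, 0.0013]]
browncollar bbox [298 184  15  19 145] [[0.4088, 0.0526], [0.4064, 0.0515]]
oilbody bbox [250 192  32  39 951] [[0.4634, 0.0038], [0.4566, 0.0047]]
brownbody bbox [284 155  35  37 796] [[0.4054, 0.0574], [0.4016, 0.0555]]
t1 bbox [365 181   5   4   7] [[0.4301, 0.1697]]
t2 bbox [339 210   6   8  12] [[0.4831, 0.1307]]
t3 bbox [391 204   3   4   7] [[0.47, 0.2147]]
crock [0.42459508 0.36245457 0.088     ] spat [0.46215278 0.31444823 0.2       ] [0.45799918 0.30507534 0.21      ]
[(np.float64(0.33), 147), (np.float64(0.333), 201), (np.float64(0.336), 203), (np.float64(0.339), 174), (np.float64(0.342), 174), (np.float64(0.345), 182), (np.float64(0.348), 169), (np.float64(0.351), 110), (np.float64(0.354), 168), (np.float64(0.357), 163), (np.float64(0.36), 166), (np.float64(0.363), 170), (np.float64(0.366), 175), (np.float64(0.369), 170), (np.float64(0.372), 174), (np.float64(0.375), 181), (np.float64(0.378), 181), (np.float64(0.381), 185), (np.float64(0.384), 18
[... 543 characters left out ...]
0), (np.float64(0.45), 164), (np.float64(0.453), 152), (np.float64(0.456), 142), (np.float64(0.459), 149), (np.float64(0.462), 158), (np.float64(0.465), 150), (np.float64(0.468), 153), (np.float64(0.471), 158), (np.float64(0.474), 152), (np.float64(0.477), 148), (np.float64(0.48), 149), (np.float64(0.483), 147), (np.float64(0.486), 143), (np.float64(0.489), 80), (np.float64(0.492), 64), (np.float64(0.495), 116), (np.float64(0.498), 116), (np.float64(0.501), 117), (np.float64(0.504), 154), (np.float64(0.507), 152), (np.float64(0.51), 153), (np.float64(0.513), 152), (np.float64(0.516), 152), (np.float64(0.519), 152), (np.float64(0.522), 149), (np.float64(0.525), 129), (np.float64(0.528), 125)]
```

Call:
move_arm(deltas=[[[-0.0155, -0.083, 0, 0, -1], [-0.0155, -0.083, 0.05, 0, -1], [-0.0155, -0.083, 0.356, 0, -1], [-0.0155, -0.083, 0.356, 0, -1], [-0.0155, -0.083, 0.356, 0, -1], [-0.0155, -0.083, 0.356, 0, -1], [-0.0155, -0.083, 0.356, 0, -1], [-0.0155, -0.083, 0.356, 0, -1], [-0.0155, -0.083, 0.356, 0, 1], [-0.0155, -0.083, 0.356, 0, 1], [-0.0155, -0.083, 0.356, 0, 1], [-0.0155, -0.083, 0.356, 0, 1]]], squeeze=40)

```text
clock: 3.65
position: [0.417, -0.0476, 0.0976]
ee_rot: [0.003, 0.005, 1.0, -0.001]
contact_force: [-0.4, -2.0, 7.1]
width: 0.0405
gripper_force: 39.6
```

Call:
move_arm(deltas=[[[0, 0, -0.06, 0, 1], [0, 0, -0.1125, 0, 1], [-0.07, -0.417, -0.1125, 0, 1], [-0.07, -0.417, -0.1125, 0, 1], [-0.07, -0.417, -0.1125, 0, 1], [-0.07, -0.417, -0.1125, 0, 1], [-0.07, -0.417, -0.1125, 0, 1], [-0.07, -0.417, -0.1125, 0, 1], [-0.07, -0.417, -0.1125, 0, 1], [-0.07, -0.417, -0.1125, 0, 1], [-0.07, -0.417, -0.06, 0, 1], [-0.07, -0.417, -0.025, 0, 1]]])

```text
clock: 4.85
position: [0.4673, -0.3803, 0.1149]
ee_rot: [0.0, 0.005, 1.0, 0.0]
contact_force: [-0.4, 0.2, -2.3]
width: 0.0397
gripper_force: 41.6
```

Run:
```python
from h import *
C,im=snap("wrist","w3");print(tool()[0],go([.468,-.382,.103]))
```

```text
[ 0.46489156 -0.37764039  0.11001535] (array([-0.004 , -0.0055,  0.0087]), 'yaw now', np.float64(179.4), 'pos', array([ 0.4649, -0.3776,  0.11  ]))
```

View pics/w3.png

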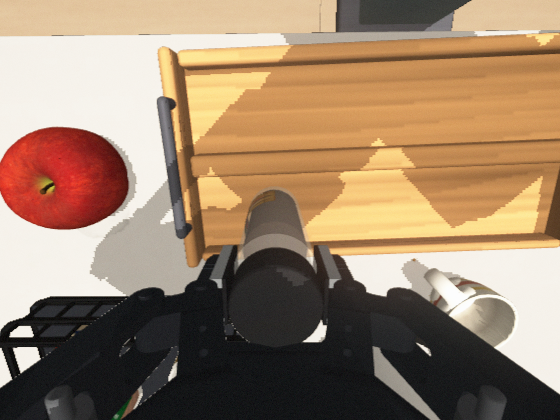

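The wrist view shows the jar held over the right end of the back lane. Its base (272,195) is a little close to the middle rail (v≈165), so I'll shift 4 mm back, lower it and release.

Call:
move_arm(deltas=[[[-0.005, 0, 0, 0, 1], [-0.005, 0, 0.004, 0, 1], [-0.005, 0, 0.0065, 0, 1], [-0.005, 0, 0.0065, 0, 1]]])

```text
clock: 5.3
position: [0.4722, -0.3812, 0.1115]
ee_rot: [0.001, 0.005, 1.0, -0.001]
contact_force: [-0.2, 0.8, -1.3]
width: 0.0403
gripper_force: 41.5
```

Run:
```python
from h import *
for i in range(4):
    s=manip.get_state();print(s["clock"],s["position"].round(4),s["qd"].round(3),s["contact_force"].round(1));manip.get_image("wrist")
```

```text
5.3 [ 0.4722 -0.3812  0.1115] [-0.001  0.001  0.004 -0.    -0.001  0.   ] [-0.2  0.8 -1.3]
5.35 [ 0.4721 -0.3812  0.1114] [-0.002  0.004  0.004  0.    -0.003 -0.001] [-0.4  1.  -0.9]
5.4 [ 0.472  -0.3812  0.1112] [-0.002  0.002  0.003 -0.001 -0.001 -0.   ] [-0.8 -0.2 -0.9]
5.45 [ 0.4719 -0.3812  0.1109] [-0.001  0.006  0.005 -0.001 -0.     0.001] [-0.   0.3 -2.2]
```

Call:
move_arm(deltas=[[[0.002, 0, 0.005, 0, 1], [0.002, 0, 0.007, 0, 1], [0.002, 0, 0.008, 0, 1], [0.002, 0, 0.008, 0, 1]]])

```text
clock: 5.9
position: [0.4701, -0.3813, 0.1056]
ee_rot: [0.0, 0.005, 1.0, -0.001]
contact_force: [-2.0, 0.3, 8.7]
width: 0.0401
gripper_force: 42.5
```

Call:
move_arm(deltas=[[[0, 0, 0, 0, -1], [0, 0, 0, 0, -1], [0, 0, 0, 0, -1], [0, 0, -0.06, 0, -1], [0, 0, -0.12, 0, -1], [0, 0, -0.18, 0, -1], [0, 0.05, -0.269, 0, -1], [-0.0025, 0.1, -0.269, 0, -1], [-0.0025, 0.476, -0.269, 0, -1], [-0.0025, 0.476, -0.269, 0, -1], [-0.0025, 0.476, -0.269, 0, -1], [-0.0025, 0.476, -0.269, 0, -1]]])

```text
clock: 7.1
position: [0.4741, -0.1099, 0.3169]
ee_rot: [0.0, 0.005, 1.0, 0.0]
contact_force: [1.5, -0.2, -0.1]
width: 0.0853
gripper_force: 0.0
```

Call:
move_arm(deltas=[[[0, 0.15, 0, 0, -1], [0, 0.15, 0, 0, -1], [0, 0.15, 0, 0, -1], [0, 0.15, 0, 0, -1]]])

```text
clock: 7.5
position: [0.4753, 0.011, 0.3169]
ee_rot: [-0.0, 0.003, 1.0, 0.0]
contact_force: [-0.2, -0.6, 0.2]
width: 0.0854
gripper_force: 0.0
```

Run:
```python
from h import *
C,im=snap("wrist","w4");print(tool()[0].round(4))
np.savez("C4.npz",R=C[1],o=C[2])
```

```text
[0.4755 0.0091 0.3168]
```

View pics/w4.png

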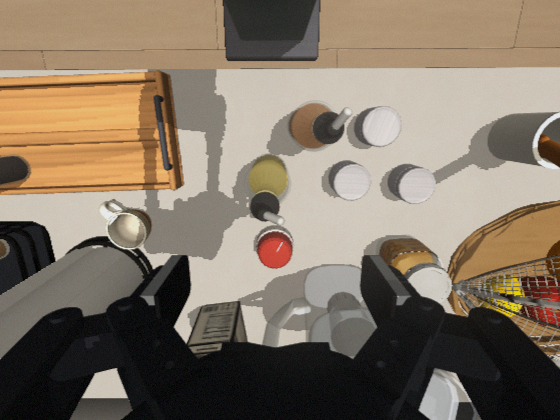

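The oil collar is at (264,207) and the brown collar at (328,127); the tins are at (380,126), (349,180) and (413,184). I'll triangulate these against the previous view.

```bash
cat >> h.py <<'E'
def camat(p,q):
    c=manip.camera_params("wrist");T=c["tool_from_camera"];Rt=R.from_quat([q[1],q[2],q[3],q[0]]).as_matrix()
    return c,Rt@T[:3,:3],Rt@T[:3,3]+np.array(p)
def tri(rays):
    A=np.zeros((3,3));b=np.zeros(3)
    for o,d in rays:
        d=d/np.linalg.norm(d);M=np.eye(3)-np.outer(d,d);A+=M;b+=M@o
    return np.linalg.solve(A,b)
def blob(im,x,y,r,cond):
    k=cond(im.astype(int)).astype(np.uint8);w=np.zeros_like(k);cv2.circle(w,(x,y),r,1,-1);k&=w
    n,l,s,c=cv2.connectedComponentsWithStats(k);i=1+np.argmax(s[1:,4]);x0,y0,ww,hh,a=s[i]
    return (x0+ww/2-.5,y0+hh/2-.5),s[i]
dark=lambda b:b.sum(2)<170
E
python3 - <<'E'
from h import *
C2=camat([.4034,.0186,.38],[0,.0065,.99998,0]);C4=cam("wrist");i2=cv2.imread("pics/w2.png");i4=cv2.imread("pics/w4.png");S=cam("scene")
for n,a,b in [("oil",(262,249),(264,207)),("brown",(310,191),(328,127))]:
    p,s1=blob(i2,*a,14,dark);q,s2=blob(i4,*b,20,dark)
    print(n,p,q,s2,tri([ray(C2,*p),ray(C4,*q)]).round(4),"z.2:",onz(C4,*q,.2).round(4),onz(C4,*q,.21).round(4))
for n,c in [("oilbody",(268,177)),("brownbody",(316,125))]:
    q,s=blob(i4,*c,30,lambda b:b[:,:,2]-b[:,:,0]>40);print(n,s)
for c in[(380,126),(349,180),(413,184)]: print("tin",onz(C4,*c,.046).round(4))
E
```

```text
oil (np.float64(260.0), np.float64(249.0)) (np.float64(263.0), np.float64(206.5)) [251 194  25  26 268] [ 0.4804 -0.0007  0.1906] z.2: [ 0.4775 -0.001   0.2   ] [ 0.4746 -0.0006  0.21  ]
brown (np.float64(305.0), np.float64(193.0)) (np.float64(327.5), np.float64(127.5)) [314 115  28  26 312] [0.409  0.0532 0.2004] z.2: [0.4092 0.054  0.2   ] [0.409  0.0523 0.21  ]
oilbody [ 249  156   39   40 1191]
brownbody [291 104  39  44 963]
tin [0.4109 0.1511 0.046 ]
tin [0.4844 0.1143 0.046 ]
tin [0.4907 0.2056 0.046 ]
```

Call:
move_arm(deltas=[[[-0.002, -0.0125, 0, 0, -1], [-0.002, -0.0125, 0.05, 0, -1], [-0.002, -0.0125, 0.1, 0, -1], [-0.002, -0.0125, 0.15, 0, -1], [-0.002, -0.0125, 0.1725, 0, -1], [-0.002, -0.0125, 0.1725, 0, -1], [-0.002, -0.0125, 0.1725, 0, 1], [-0.002, -0.0125, 0.1725, 0, 1], [-0.002, -0.0125, 0.1725, 0, 1], [-0.002, -0.0125, 0.1725, 0, 1], [-0.002, -0.0125, 0.1725, 0, 1]]], squeeze=60)

```text
clock: 8.65
position: [0.478, -0.0013, 0.1801]
ee_rot: [0.001, 0.005, 1.0, 0.0]
contact_force: [-0.2, 2.3, 3.8]
width: 0.0233
gripper_force: 58.9
```

Run:
```python
from h import *
C,im=snap("wrist","w5");print(tool()[0].round(4),manip.get_state()["width"],manip.get_state()["contact_force"])
```

```text
[ 0.478  -0.0013  0.1801] 0.023393490158865316 [0.14758529 1.48206536 6.37064434]
```

Call:
move_arm(deltas=[[[0, 0, -0.05, 0, 1], [0, 0, -0.1, 0, 1], [0, -0.02, -0.125, 0, 1], [0, -0.06, -0.125, 0, 1], [0.004, -0.11, -0.125, 0, 1], [0.008, -0.16, -0.125, 0, 1], [0.0126, -0.21, -0.125, 0, 1], [0.0126, -0.26, -0.125, 0, 1], [0.0126, -0.31, -0.125, 0, 1], [0.0126, -0.345, -0.125, 0, 1], [0.0126, -0.364, -0.125, 0, 1], [0.0126, -0.364, -0.125, 0, 1]]])

```text
clock: 9.9
position: [0.4639, -0.2943, 0.2778]
ee_rot: [-0.001, 0.006, 1.0, 0.0]
contact_force: [-0.3, 0.2, -4.1]
width: 0.0232
gripper_force: 60.1
```

Run:
```python
from h import *
C,im=snap("wrist","w6");print(tool()[0].round(4),go([.4653,-.292,.188]))
```

```text
[ 0.4639 -0.2924  0.278 ] (array([-0.0019,  0.0002,  0.1126]), 'yaw now', np.float64(179.4), 'pos', array([ 0.4639, -0.2924,  0.278 ]))
```

View pics/w6.png

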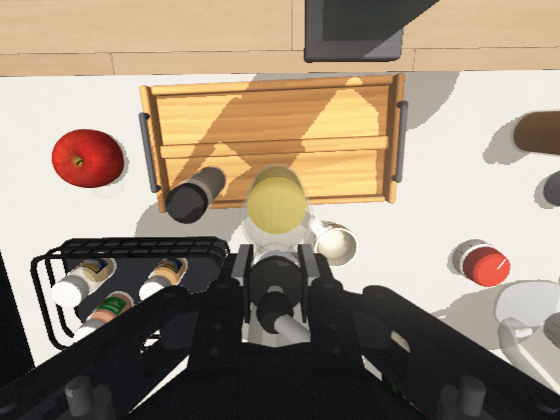

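The bottle hangs upright over the middle of the back lane, with its base front edge at about (276,166). The jar stands in the lane. I'll check the lane line and the bottle's offset.

Run:
```python
from h import *
C=cam("wrist");im=cv2.imread("pics/w6.png")
for n,c,z in [("front rail outer",(370,81),.028),("mid rail front edge",(350,138),.028),("mid rail back edge",(350,149),.028),("back outer",(350,204),.028)]: print(n,onz(C,*c,z).round(4))
# vertical gradient along columns 340..360
g=cv2.GaussianBlur(cv2.cvtColor(im,cv2.COLOR_BGR2GRAY),(9,1),0)
print([(v,int(g[v,350]),int(g[v,365])) for v in range(70,212,2)])
print("bottle base front",onz(C,276,166,.098).round(4),"liq",blob(im,276,200,60,lambda b:(b[:,:,2]-b[:,:,0]>50)&(b[:,:,1]>b[:,:,2]-20))[1])
```

```text
front rail outer [ 0.3458 -0.1736  0.028 ]
mid rail front edge [ 0.4137 -0.1938  0.028 ]
mid rail back edge [ 0.4277 -0.193   0.028 ]
back outer [ 0.5023 -0.1883  0.028 ]
[(70, 191, 191), (72, 166, 165), (74, 169, 163), (76, 140, 150), (78, 202, 163), (80, 221, 162), (82, 218, 155), (84, 187, 118), (86, 93, 107), (88, 152, 152), (90, 210, 146), (92, 203, 139), (94, 202, 138), (96, 204, 147), (98, 216, 176), (100, 221, 190), (102, 217, 201), (104, 216, 215), (106, 217, 217), (108, 215, 225), (110, 223, 224), (112, 224, 225), (114, 227, 225), (116, 224, 222), (118, 222, 223), (120, 222, 226), (122, 226, 224), (124, 226, 226), (126, 227, 225), (128, 225, 224), (130, 222, 220), (132, 219, 223), (134, 224, 228), (136, 196, 143), (138, 193, 208), (140, 219, 215), (142, 212, 213), (144, 217, 216), (146, 215, 214), (148, 209, 192), (150, 131, 200), (152, 210, 205), (154, 198, 194), (156, 187, 185), (158, 182, 200), (160, 204, 207), (162, 209, 212), (164, 215, 217), (166, 220, 219), (168, 218, 215), (170, 208, 205), (172, 208, 212), (174, 219, 220), (176, 220, 215), (178, 212, 210), (180, 212, 218), (182, 222, 228), (184, 227, 226), (186, 222, 221), (188, 222, 222), (190, 221, 221), (192, 221, 218), (194, 211, 159), (196, 117, 117), (198, 192, 198), (200, 216, 214), (202, 188, 190), (204, 240, 239), (206, 239, 240), (208, 240, 240), (210, 240, 239)]
bottle base front [ 0.4386 -0.2899  0.098 ] liq [253 189  53  45 525]
```

Call:
move_arm(deltas=[[[-0.001, 0, 0.03, 0, 1], [-0.001, 0, 0.06, 0, 1], [-0.001, 0, 0.08, 0, 1], [-0.001, 0, 0.09, 0, 1], [-0.001, 0, 0.1, 0, 1], [-0.001, 0, 0.106, 0, 1], [-0.001, 0, 0.111, 0, 1], [-0.001, 0, 0.111, 0, 1]]])

```text
clock: 10.75
position: [0.4651, -0.2927, 0.1902]
ee_rot: [-0.0, 0.005, 1.0, 0.0]
contact_force: [-0.2, -0.1, -3.5]
width: 0.0235
gripper_force: 60.0
```

Call:
move_arm(deltas=[[[0, 0, 0.002, 0, 1], [0, 0, 0.0035, 0, 1], [0, 0, 0.0035, 0, 1]]])

```text
clock: 11.05
position: [0.4654, -0.2932, 0.1881]
ee_rot: [0.001, 0.005, 1.0, -0.0]
contact_force: [0.3, 0.7, 0.1]
width: 0.0234
gripper_force: 60.5
```

Call:
move_arm(deltas=[[[0, 0, 0, 0, -1], [0, 0, 0, 0, -1], [0, 0, 0, 0, -1], [0, 0, -0.05, 0, -1], [0, 0, -0.1, 0, -1], [0, 0, -0.16, 0, -1], [0, 0, -0.184, 0, -1], [0.0746, 0.432, -0.184, 0, -1], [0.0746, 0.432, -0.184, 0, -1], [0.0746, 0.432, -0.184, 0, -1], [0.0746, 0.432, -0.184, 0, -1], [0.0746, 0.432, -0.184, 0, -1]]])

```text
clock: 12.25
position: [0.4243, -0.0444, 0.3349]
ee_rot: [0.001, 0.005, 1.0, -0.0]
contact_force: [0.9, 0.4, -0.2]
width: 0.0853
gripper_force: 0.0
```

Call:
move_arm(deltas=[[[0.022, 0.127, 0, 0, -1], [0.022, 0.127, 0, 0, -1], [0.022, 0.127, 0, 0, -1], [0.022, 0.127, 0, 0, -1], [0.022, 0.127, 0, 0, -1]]])

```text
clock: 12.75
position: [0.4087, 0.0548, 0.3347]
ee_rot: [0.0, 0.005, 1.0, -0.001]
contact_force: [0.1, -0.4, 0.3]
width: 0.0853
gripper_force: 0.0
```

Run:
```python
from h import *
C,im=snap("wrist","w7");T,it=snap("top","t7");p=tool()[0];print(p.round(4))
u=proj(C,[.409,.053,.2]);print(u)
q,s=blob(im,int(u[0]),int(u[1]),26,dark);print(q,s,onz(C,*q,.2),onz(C,*q,.205));print(go([.409,.053,.179]))
```

```text
[0.4088 0.0543 0.3345]
(np.float64(272.4960237290685), np.float64(199.37009230175104))
(np.float64(275.5), np.float64(199.0)) [265 188  22  23 211] [0.4086597 0.0558814 0.2      ] [0.40732539 0.05589539 0.205     ]
(array([-0.0003, -0.0014,  0.1944]), 'yaw now', np.float64(179.3), 'pos', array([0.4088, 0.0543, 0.3345]))
```

Call:
move_arm(deltas=[[[0, 0.001, 0.05, 0, -1], [0, 0.001, 0.1, 0, -1], [0, 0.001, 0.15, 0, -1], [0, 0.001, 0.18, 0, -1], [0, 0.001, 0.195, 0, -1], [0, 0.001, 0.195, 0, -1], [0, 0.001, 0.195, 0, 1], [0, 0.001, 0.195, 0, 1], [0, 0.001, 0.195, 0, 1], [0, 0.001, 0.195, 0, 1], [0, 0.001, 0.195, 0, 1]]])

```text
clock: 13.95
position: [0.4089, 0.0566, 0.1795]
ee_rot: [0.001, 0.005, 1.0, 0.0]
contact_force: [-0.4, -0.1, 4.6]
width: 0.0234
gripper_force: 58.6
```

Call:
move_arm(deltas=[[[0, 0, -0.05, 0, 1], [0, 0, -0.1, 0, 1], [-0.01, -0.03, -0.125, 0, 1], [-0.02, -0.07, -0.125, 0, 1], [-0.03, -0.115, -0.125, 0, 1], [-0.04, -0.16, -0.125, 0, 1], [-0.05, -0.21, -0.125, 0, 1], [-0.06, -0.26, -0.125, 0, 1], [-0.068, -0.3, -0.125, 0, 1], [-0.0713, -0.32, -0.125, 0, 1], [-0.0713, -0.32, -0.125, 0, 1]]])

```text
clock: 15.05
position: [0.4629, -0.2015, 0.2777]
ee_rot: [-0.001, 0.006, 1.0, 0.0]
contact_force: [-0.1, 1.1, -3.2]
width: 0.0238
gripper_force: 59.8
```

Run:
```python
from h import *
C,im=snap("wrist","w8");print(tool()[0].round(4),go([.4625,-.202,.188]))
```

```text
[ 0.4624 -0.1996  0.2778] (array([-0.0003, -0.0032,  0.1123]), 'yaw now', np.float64(179.4), 'pos', array([ 0.4624, -0.1996,  0.2778]))
```

View pics/w8.png

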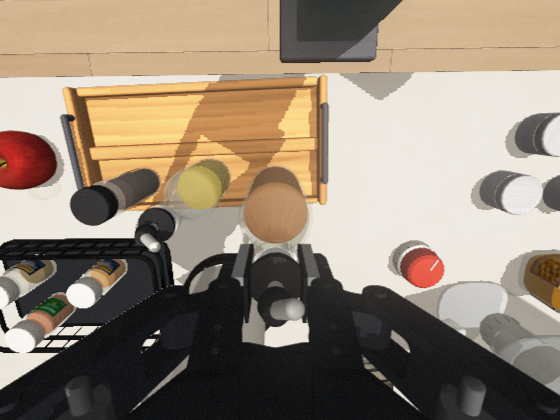

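The jar and oil bottle stand in the back lane and the brown bottle hangs over its left slot, base front at (275,168). I'll lower it.

Call:
move_arm(deltas=[[[0, -0.001, 0.03, 0, 1], [0, -0.001, 0.06, 0, 1], [0, -0.001, 0.08, 0, 1], [0, -0.001, 0.09, 0, 1], [0, -0.001, 0.1, 0, 1], [0, -0.001, 0.106, 0, 1], [0, -0.001, 0.111, 0, 1], [0, -0.001, 0.114, 0, 1], [0, -0.001, 0.1145, 0, 1]]])

```text
clock: 16.0
position: [0.4632, -0.2009, 0.1875]
ee_rot: [0.0, 0.005, 1.0, -0.0]
contact_force: [-0.5, 0.8, 0.0]
width: 0.0235
gripper_force: 60.1
```

Call:
move_arm(deltas=[[[0, 0, 0, 0, -1], [0, 0, 0, 0, -1], [0, 0, 0, 0, -1], [0, 0, -0.05, 0, -1], [0, 0, -0.1, 0, -1], [0, 0, -0.16, 0, -1], [0, 0, -0.18, 0, -1], [0.01, 0.12, -0.18, 0, -1], [0.033, 0.439, -0.18, 0, -1], [0.033, 0.439, -0.18, 0, -1], [0.033, 0.439, -0.18, 0, -1], [0.033, 0.439, -0.18, 0, -1]]])

```text
clock: 17.2
position: [0.4461, 0.0503, 0.3315]
ee_rot: [0.001, 0.005, 1.0, -0.0]
contact_force: [0.7, -0.1, -0.8]
width: 0.0853
gripper_force: 0.0
```

Call:
move_arm(deltas=[[[0.03, 0.16, 0.1, 0, -1], [0.03, 0.16, 0.1, 0, -1], [0.03, 0.16, 0.1, 0, -1], [0.03, 0.16, 0.1, 0, -1], [0.03, 0.16, 0.1, 0, -1], [0.03, 0.16, 0.1, 0, -1]]])

```text
clock: 17.8
position: [0.4246, 0.1761, 0.2518]
ee_rot: [0.001, 0.005, 1.0, -0.0]
contact_force: [0.3, -0.6, 1.2]
width: 0.0855
gripper_force: 0.0
```

Run:
```python
from h import *
C,im=snap("wrist","w9");T,it=snap("top","t9");p=tool()[0];print(p.round(4))
```

```text
[0.4248 0.1757 0.2521]
```

View pics/w9.png

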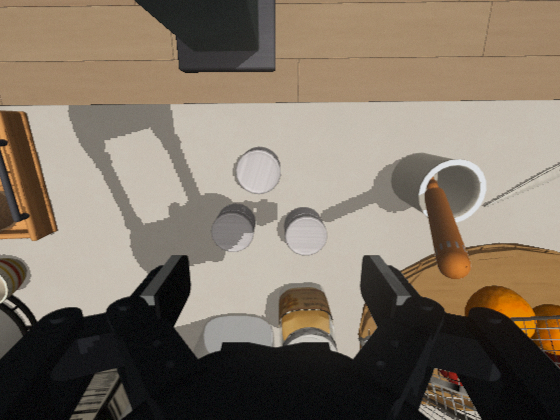

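The tins' tops are at (259,171), (235,232) and (306,235). The crock mouth is at (452,187), and the spatula runs from (435,185) to its end at (453,262).

Run:
```python
from h import *
C=cam("wrist");im=cv2.imread("pics/w9.png")
g=cv2.GaussianBlur(cv2.cvtColor(im,cv2.COLOR_BGR2GRAY),(5,5),0)
cs=cv2.HoughCircles(g,cv2.HOUGH_GRADIENT,1,30,param1=80,param2=16,minRadius=18,maxRadius=25)[0]
for c in cs:
    if 200<c[0]<340 and 130<c[1]<270: print(c,onz(C,c[0],c[1],.046).round(4))
for c in[(259,171),(235,232),(306,235)]: print(onz(C,*c,.046).round(4))
T=cam("top");
print("crock",onz(C,452,187,.088).round(4),"spat end",tri([ray(C,453,262),ray(T,165,184)]).round(4))
print(go([.411,.151,.025]))
```

```text
[257.5 170.5  21.1] [0.4092 0.1559 0.046 ]
[303.5 227.5  20.7] [0.4814 0.2113 0.046 ]
[231.5 232.5  19.9] [0.4872 0.1211 0.046 ]
[0.4098 0.1577 0.046 ]
[0.4865 0.1255 0.046 ]
[0.4915 0.2147 0.046 ]
crock [0.4219 0.3622 0.088 ] spat end [0.4829 0.3434 0.1384]
(array([ 0.0176, -0.0311,  0.2838]), 'yaw now', np.float64(179.3), 'pos', array([0.4248, 0.1757, 0.2521]))
```

Call:
move_arm(deltas=[[[0.019, -0.024, 0.04, 0, -1], [0.019, -0.024, 0.1, 0, -1], [0.019, -0.024, 0.16, 0, -1], [0.019, -0.024, 0.22, 0, -1], [0.019, -0.024, 0.26, 0, -1], [0.019, -0.024, 0.284, 0, -1], [0.019, -0.024, 0.284, 0, -1], [0.019, -0.024, 0.284, 0, 1], [0.019, -0.024, 0.284, 0, 1], [0.019, -0.024, 0.284, 0, 1], [0.019, -0.024, 0.284, 0, 1]]], squeeze=40)

```text
clock: 19.0
position: [0.41, 0.1576, 0.0256]
ee_rot: [0.002, 0.005, 1.0, 0.0]
contact_force: [0.4, -2.8, 6.6]
width: 0.0526
gripper_force: 41.9
```

Run:
```python
from h import *
C,im=snap("wrist","w10");print(tool()[0].round(4),manip.get_state()["width"],go([.3888,-.3846,.12]),go([.3888,-.3846,.033]))
```

```text
[0.41   0.1577 0.0257] 0.05233588783671789 (array([ 0.0196, -0.678 , -0.1181]), 'yaw now', np.float64(179.5), 'pos', array([0.41  , 0.1577, 0.0257])) (array([ 0.0201, -0.678 , -0.0094]), 'yaw now', np.float64(179.5), 'pos', array([0.41  , 0.1577, 0.0257]))
```

Call:
move_arm(deltas=[[[0, 0, -0.05, 0, 1], [0, -0.01, -0.1, 0, 1], [0.002, -0.07, -0.1, 0, 1], [0.004, -0.13, -0.1, 0, 1], [0.006, -0.19, -0.1, 0, 1], [0.008, -0.25, -0.1, 0, 1], [0.01, -0.31, -0.1, 0, 1], [0.012, -0.37, -0.1, 0, 1], [0.014, -0.43, -0.1, 0, 1], [0.016, -0.49, -0.1, 0, 1], [0.018, -0.55, -0.1, 0, 1], [0.02, -0.61, -0.1, 0, 1]]])

```text
clock: 20.25
position: [0.3873, -0.3323, 0.105]
ee_rot: [0.001, 0.005, 1.0, -0.001]
contact_force: [1.3, 0.3, -0.7]
width: 0.0527
gripper_force: 43.2
```

Call:
move_arm(deltas=[[[0.001, -0.045, 0, 0, 1], [0.0015, -0.067, 0, 0, 1], [0.0015, -0.067, 0.03, 0, 1], [0.0015, -0.067, 0.05, 0, 1], [0.0015, -0.067, 0.05, 0, 1]]])

```text
clock: 20.75
position: [0.3846, -0.3815, 0.0623]
ee_rot: [-0.001, 0.005, 1.0, 0.002]
contact_force: [-0.3, 0.4, -0.9]
width: 0.0526
gripper_force: 43.2
```

Run:
```python
from h import *
C,im=snap("wrist","w11");print(tool()[0].round(4),go([.388,-.3846,.034]))
```

```text
[ 0.3853 -0.3822  0.0635] (array([-0.0034, -0.003 ,  0.0368]), 'yaw now', np.float64(179.5), 'pos', array([ 0.3853, -0.3822,  0.0635]))
```

View pics/w11.png

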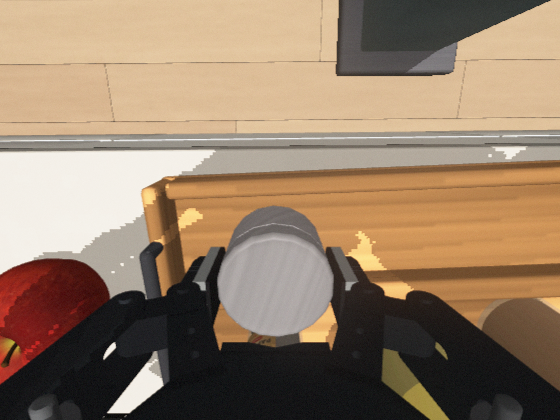

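The tin is held over the right end of the front lane: its base front edge is at (275,207), the lid centre at (276,277), the front rail's back edge at about v=195 and the mid rail's front edge at about v=270.

Run:
```python
from h import *
C=cam("wrist");im=cv2.imread("pics/w11.png")
z=tool()[0][2]-.0257
print("tin base front",onz(C,275,207,z).round(4),"lid front",onz(C,275,235,z+.046).round(4),"lid c",onz(C,276,279,z+.046).round(4))
g=cv2.cvtColor(im,cv2.COLOR_BGR2GRAY)
def prof(u,a,b): print(u,[(v,int(g[v,u-3:u+4].mean())) for v in range(a,b,2)])
prof(200,172,215); prof(400,172,212); prof(430,256,306)
print("front rail in",onz(C,200,195,.028).round(4),onz(C,400,188,.028).round(4),"mid",onz(C,430,270,.028).round(4))
```

```text
tin base front [ 0.3609 -0.3811  0.0378] lid front [ 0.3596 -0.3812  0.0838] lid c [ 0.3804 -0.3809  0.0838]
200 [(172, 170), (174, 146), (176, 103), (178, 81), (180, 88), (182, 119), (184, 135), (186, 149), (188, 156), (190, 160), (192, 160), (194, 157), (196, 139), (198, 115), (200, 147), (202, 147), (204, 144), (206, 140), (208, 138), (210, 152), (212, 171), (214, 206)]
400 [(172, 95), (174, 131), (176, 141), (178, 149), (180, 149), (182, 149), (184, 150), (186, 153), (188, 134), (190, 130), (192, 152), (194, 151), (196, 149), (198, 145), (200, 141), (202, 136), (204, 145), (206, 151), (208, 153), (210, 152)]
430 [(256, 160), (258, 156), (260, 156), (262, 157), (264, 155), (266, 151), (268, 111), (270, 85), (272, 84), (274, 84), (276, 84), (278, 85), (280, 107), (282, 133), (284, 141), (286, 144), (288, 142), (290, 138), (292, 113), (294, 48), (296, 34), (298, 34), (300, 35), (302, 39), (304, 32)]
front rail in [ 0.3559 -0.4262  0.028 ] [ 0.3527 -0.3064  0.028 ] mid [ 0.4075 -0.2807  0.028 ]
```

Call:
move_arm(deltas=[[[0, 0, 0.02, 0, 1], [0, 0, 0.03, 0, 1], [0, 0, 0.035, 0, 1], [0, 0, 0.038, 0, 1], [0, 0, 0.038, 0, 1]]])

```text
clock: 21.3
position: [0.3861, -0.3838, 0.0339]
ee_rot: [0.0, 0.005, 1.0, -0.0]
contact_force: [-0.7, -0.1, -0.1]
width: 0.0524
gripper_force: 43.2
```

Call:
move_arm(deltas=[[[0, 0, 0, 0, -0.6], [0, 0, 0, 0, -0.6], [0, 0, 0, 0, -0.6], [0, 0, -0.05, 0, -0.6], [0, 0, -0.1, 0, -0.6], [0, 0.01, -0.16, 0, -1], [0, 0.07, -0.2, 0, -1], [0.001, 0.13, -0.2, 0, -1], [0.002, 0.19, -0.2, 0, -1], [0.003, 0.25, -0.2, 0, -1], [0.004, 0.31, -0.2, 0, -1], [0.005, 0.37, -0.2, 0, -1]]])

```text
clock: 22.5
position: [0.3843, -0.0858, 0.1937]
ee_rot: [0.001, 0.005, 1.0, -0.0]
contact_force: [1.1, 0.4, -0.4]
width: 0.0853
gripper_force: 0.0
```

Call:
move_arm(deltas=[[[-0.01, 0.06, 0, 0, -1], [-0.04, 0.12, 0, 0, -1], [-0.08, 0.18, 0, 0, -1], [-0.11, 0.22, 0, 0, -1], [-0.123, 0.264, 0, 0, -1], [-0.123, 0.264, 0, 0, -1], [-0.123, 0.264, 0, 0, -1]]])

```text
clock: 23.2
position: [0.4848, 0.123, 0.1931]
ee_rot: [-0.001, 0.004, 1.0, -0.0]
contact_force: [0.3, -0.1, 0.2]
width: 0.0856
gripper_force: 0.0
```

Run:
```python
from h import *
C,im=snap("wrist","w12");p=tool()[0];print(p.round(4))
g=cv2.GaussianBlur(cv2.cvtColor(im,cv2.COLOR_BGR2GRAY),(5,5),0)
cs=cv2.HoughCircles(g,cv2.HOUGH_GRADIENT,1,40,param1=80,param2=16,minRadius=22,maxRadius=34)
for c in cs[0]:
    X=onz(C,c[0],c[1],.046)
    if abs(X[0]-.46)<.1 and abs(X[1]-.16)<.12: print(c,X.round(4))
print([np.round(proj(C,[x,y,.046])) for x,y in((.486,.123),(.49,.213))])
```

```text
[0.4845 0.1222 0.1931]
[273.5 197.5  25.2] [0.4862 0.1221 0.046 ]
[363.5 201.5  24.6] [0.491  0.2124 0.046 ]
[array([274., 197.]), array([364., 201.])]
```

View pics/w12.png

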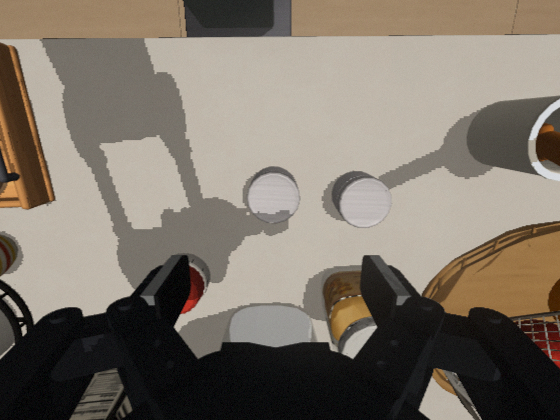

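The remaining tins are at (.486,.122) and (.491,.212). I'll grasp the first and carry it along the front lane to the middle slot.

Call:
move_arm(deltas=[[[-0.002, 0, 0.06, 0, -1], [-0.002, 0, 0.12, 0, -1], [-0.002, 0, 0.17, 0, -1], [-0.002, 0, 0.2, 0, -1], [-0.002, 0, 0.2095, 0, -1], [-0.002, 0, 0.2095, 0, -1], [-0.002, 0, 0.2095, 0, 1], [-0.002, 0, 0.2095, 0, 1], [-0.002, 0, 0.2095, 0, 1], [-0.002, 0, 0.2095, 0, 1]]])

```text
clock: 24.25
position: [0.4881, 0.1224, 0.0278]
ee_rot: [0.002, 0.005, 1.0, -0.0]
contact_force: [-1.1, -0.8, 6.9]
width: 0.0529
gripper_force: 41.3
```

Call:
move_arm(deltas=[[[0, 0, -0.05, 0, 1], [0.02, -0.02, -0.1, 0, 1], [0.06, -0.06, -0.1, 0, 1], [0.1, -0.11, -0.1, 0, 1], [0.122, -0.16, -0.1, 0, 1], [0.122, -0.22, -0.1, 0, 1], [0.122, -0.28, -0.1, 0, 1], [0.122, -0.34, -0.1, 0, 1], [0.122, -0.4, -0.1, 0, 1], [0.122, -0.46, -0.1, 0, 1], [0.122, -0.51, -0.1, 0, 1], [0.122, -0.522, -0.1, 0, 1]]])

```text
clock: 25.45
position: [0.3861, -0.2994, 0.1071]
ee_rot: [0.002, 0.007, 1.0, -0.003]
contact_force: [0.3, 0.0, -0.9]
width: 0.0525
gripper_force: 43.1
```

Call:
move_arm(deltas=[[[0, 0, 0.03, 0, 1], [0, 0, 0.05, 0, 1], [0, 0, 0.05, 0, 1], [0, 0, 0.05, 0, 1]]])

```text
clock: 25.85
position: [0.3852, -0.2935, 0.0663]
ee_rot: [0.0, 0.005, 1.0, -0.0]
contact_force: [-0.1, -0.4, -0.8]
width: 0.0527
gripper_force: 43.1
```

Run:
```python
from h import *
C,im=snap("wrist","w13");p=tool()[0];print(p.round(4),go([.385,-.2947,.0337]))
g=cv2.cvtColor(im,cv2.COLOR_BGR2GRAY)
z=p[2]-.0256
y=-.295-.062
# darkest-step search for tin front edge at column of tin centre, rails at clear columns
u0=int(proj(C,[.37,p[1],z])[0])
print(u0,[(v,int(g[v,u0-3:u0+4].mean())) for v in range(170,260,2)])
for y in(-.245,-.235):
    print([(round(x,3),int(np.mean([g[int(round(v)),int(round(u))] for u,v in [proj(C,[x,y+d,.028]) for d in np.linspace(-.004,.004,5)]]))) for x in np.arange(.335,.435,.002)])
```

```text
[ 0.3856 -0.294   0.0667] (array([ 0.0008, -0.0009,  0.0413]), 'yaw now', np.float64(179.5), 'pos', array([ 0.3856, -0.294 ,  0.0667]))
272 [(170, 93), (172, 124), (174, 140), (176, 149), (178, 150), (180, 150), (182, 152), (184, 153), (186, 136), (188, 116), (190, 153), (192, 151), (194, 149), (196, 145), (198, 141), (200, 135), (202, 125), (204, 109), (206, 106), (208, 107), (210, 107), (212, 111), (214, 109), (216, 111), (218, 109), (220, 122), (222, 98), (224, 99), (226, 99), (228, 121), (230, 146), (232, 161), (234, 175), (236, 158), (238, 162), (240, 163), (242, 164), (244, 168), (246, 166), (248, 165), (250, 169), (252, 169), (254, 165), (256, 165), (258, 168)]
[(np.float64(0.335), 171), (np.float64(0.337), 127), (np.float64(0.339), 95), (np.float64(0.341), 111), (np.float64(0.343), 154), (np.float64(0.345), 160), (np.float64(0.347), 160), (np.float64(0.349), 143), (np.float64(0.351), 131), (np.float64(0.353), 142), (np.float64(0.355), 141), (np.float64(0.357), 141), (np.float64(0.359), 137), (np.float64(0.361), 153), (np.float64(0.363), 154), (np.float64(0.365), 150), (np.flo
[... 1445 characters left out ...]
0.379), 162), (np.float64(0.381), 161), (np.float64(0.383), 159), (np.float64(0.385), 154), (np.float64(0.387), 159), (np.float64(0.389), 163), (np.float64(0.391), 165), (np.float64(0.393), 163), (np.float64(0.395), 174), (np.float64(0.397), 185), (np.float64(0.399), 199), (np.float64(0.401), 197), (np.float64(0.403), 174), (np.float64(0.405), 83), (np.float64(0.407), 76), (np.float64(0.409), 69), (np.float64(0.411), 63), (np.float64(0.413), 71), (np.float64(0.415), 62), (np.float64(0.417), 55), (np.float64(0.419), 39), (np.float64(0.421), 37), (np.float64(0.423), 37), (np.float64(0.425), 38), (np.float64(0.427), 35), (np.float64(0.429), 35), (np.float64(0.431), 34), (np.float64(0.433), 34)]
```

Call:
move_arm(deltas=[[[0, 0, 0.02, 0, 1], [0, 0, 0.03, 0, 1], [0, 0, 0.035, 0, 1], [0, 0, 0.0385, 0, 1], [0, 0, 0.0385, 0, 1]]])

```text
clock: 26.4
position: [0.3851, -0.294, 0.0358]
ee_rot: [0.0, 0.005, 1.0, -0.0]
contact_force: [-1.3, 0.7, 2.9]
width: 0.0526
gripper_force: 43.5
```

Call:
move_arm(deltas=[[[0, 0, 0, 0, -0.6], [0, 0, 0, 0, -0.6], [0, 0, 0, 0, -0.6], [0, 0, -0.05, 0, -0.6], [0, 0, -0.1, 0, -0.6], [0, 0.01, -0.16, 0, -1], [0, 0.07, -0.2, 0, -1], [0.001, 0.13, -0.2, 0, -1], [0.002, 0.19, -0.2, 0, -1], [0.003, 0.25, -0.2, 0, -1], [-0.02, 0.31, -0.2, 0, -1], [-0.05, 0.36, -0.2, 0, -1]]])

```text
clock: 27.6
position: [0.4269, -0.0043, 0.1954]
ee_rot: [0.0, 0.005, 1.0, -0.0]
contact_force: [0.6, -1.1, -0.0]
width: 0.0856
gripper_force: 0.0
```

Call:
move_arm(deltas=[[[-0.03, 0.05, 0, 0, -1], [-0.06, 0.11, 0, 0, -1], [-0.077, 0.17, 0, 0, -1], [-0.077, 0.23, 0, 0, -1], [-0.077, 0.274, 0, 0, -1], [-0.077, 0.274, 0, 0, -1], [-0.077, 0.274, 0, 0, -1]]])

```text
clock: 28.3
position: [0.4913, 0.2126, 0.1946]
ee_rot: [-0.0, 0.004, 1.0, -0.001]
contact_force: [-0.8, -0.8, 0.5]
width: 0.0851
gripper_force: 0.0
```

Run:
```python
from h import *
C,im=snap("wrist","w14");p=tool()[0];print(p.round(4))
g=cv2.GaussianBlur(cv2.cvtColor(im,cv2.COLOR_BGR2GRAY),(5,5),0)
cs=cv2.HoughCircles(g,cv2.HOUGH_GRADIENT,1,40,param1=80,param2=16,minRadius=22,maxRadius=34)
for c in cs[0]:
    X=onz(C,c[0],c[1],.046)
    if abs(X[0]-.46)<.1 and abs(X[1]-.2)<.12: print(c,X.round(4),go([X[0],X[1],.0255]))
```

```text
[0.4914 0.2117 0.1947]
[277.5 197.5  25.7] [0.4932 0.2156 0.046 ] (array([-0.0024,  0.0052,  0.2115]), 'yaw now', np.float64(179.5), 'pos', array([0.4914, 0.2117, 0.1947]))
```

Call:
move_arm(deltas=[[[-0.002, 0.004, 0.06, 0, -1], [-0.002, 0.004, 0.12, 0, -1], [-0.002, 0.004, 0.17, 0, -1], [-0.002, 0.004, 0.2, 0, -1], [-0.002, 0.004, 0.2115, 0, -1], [-0.002, 0.004, 0.2115, 0, -1], [-0.002, 0.004, 0.2115, 0, 1], [-0.002, 0.004, 0.2115, 0, 1], [-0.002, 0.004, 0.2115, 0, 1], [-0.002, 0.004, 0.2115, 0, 1]]])

```text
clock: 29.35
position: [0.4946, 0.2154, 0.0278]
ee_rot: [0.002, 0.005, 1.0, 0.0]
contact_force: [-0.4, -1.8, 4.4]
width: 0.0524
gripper_force: 41.6
```

Call:
move_arm(deltas=[[[0, 0, -0.05, 0, 1], [0.02, -0.02, -0.1, 0, 1], [0.06, -0.06, -0.1, 0, 1], [0.1, -0.11, -0.1, 0, 1], [0.133, -0.16, -0.1, 0, 1], [0.133, -0.22, -0.1, 0, 1], [0.133, -0.28, -0.1, 0, 1], [0.133, -0.34, -0.1, 0, 1], [0.133, -0.4, -0.1, 0, 1], [0.133, -0.46, -0.1, 0, 1], [0.133, -0.51, -0.1, 0, 1], [0.133, -0.524, -0.1, 0, 1]]])

```text
clock: 30.55
position: [0.384, -0.2075, 0.1071]
ee_rot: [0.002, 0.007, 1.0, -0.002]
contact_force: [0.4, 0.9, -2.0]
width: 0.0526
gripper_force: 43.0
```

Call:
move_arm(deltas=[[[0, 0, 0.03, 0, 1], [0, 0, 0.05, 0, 1], [0, 0, 0.05, 0, 1], [0, 0, 0.05, 0, 1]]])

```text
clock: 30.95
position: [0.3829, -0.2023, 0.0663]
ee_rot: [0.0, 0.005, 1.0, -0.0]
contact_force: [-0.1, 0.4, -1.0]
width: 0.0527
gripper_force: 43.0
```

Run:
```python
from h import *
C,im=snap("wrist","w15");p=tool()[0];print(p.round(4),go([.3825,-.204,.0345]))
g=cv2.cvtColor(im,cv2.COLOR_BGR2GRAY)
print([(v,int(g[v,272:279].mean())) for v in range(170,240,2)])
z=p[2]-.0267
for v in (200,203,206,209,212): print(v,onz(C,275,v,z).round(4))
```

```text
[ 0.3833 -0.2027  0.0667] (array([ 0.0011, -0.0017,  0.0402]), 'yaw now', np.float64(179.5), 'pos', array([ 0.3833, -0.2027,  0.0667]))
[(170, 103), (172, 148), (174, 158), (176, 163), (178, 161), (180, 158), (182, 153), (184, 141), (186, 119), (188, 139), (190, 137), (192, 134), (194, 135), (196, 136), (198, 139), (200, 146), (202, 109), (204, 107), (206, 105), (208, 107), (210, 108), (212, 110), (214, 107), (216, 109), (218, 149), (220, 96), (222, 97), (224, 97), (226, 111), (228, 139), (230, 153), (232, 177), (234, 154), (236, 158), (238, 159)]
200 [ 0.3546 -0.2013  0.04  ]
203 [ 0.3564 -0.2013  0.04  ]
206 [ 0.3582 -0.2013  0.04  ]
209 [ 0.36   -0.2013  0.04  ]
212 [ 0.3618 -0.2013  0.04  ]
```

Call:
move_arm(deltas=[[[0.0015, 0, 0.02, 0, 1], [0.0015, 0, 0.03, 0, 1], [0.0015, 0, 0.035, 0, 1], [0.0015, 0, 0.0385, 0, 1], [0.0015, 0, 0.0385, 0, 1]]])

```text
clock: 31.5
position: [0.3817, -0.2028, 0.0359]
ee_rot: [0.0, 0.005, 1.0, -0.0]
contact_force: [-1.9, 1.2, 5.4]
width: 0.0526
gripper_force: 43.6
```

Call:
move_arm(deltas=[[[0, 0, 0, 0, -0.6], [0, 0, 0, 0, -0.6], [0, 0, 0, 0, -0.6], [0, 0, -0.05, 0, -0.6], [0, 0, -0.1, 0, -0.6], [0, 0.01, -0.16, 0, -1], [0, 0.07, -0.2, 0, -1], [0, 0.13, -0.24, 0, -1], [0, 0.19, -0.28, 0, -1], [0, 0.25, -0.32, 0, -1], [0, 0.31, -0.36, 0, -1], [-0.02, 0.37, -0.3675, 0, -1]]])

```text
clock: 32.7
position: [0.3932, 0.0608, 0.3201]
ee_rot: [0.002, 0.005, 1.0, -0.0]
contact_force: [1.7, -0.6, -0.3]
width: 0.0855
gripper_force: 0.0
```

Call:
move_arm(deltas=[[[-0.02, 0.06, 0, 0, -1], [-0.022, 0.12, 0, 0, -1], [-0.022, 0.18, 0, 0, -1], [-0.022, 0.234, 0, 0, -1], [-0.022, 0.234, 0, 0, -1], [-0.022, 0.234, 0, 0, -1]]])

```text
clock: 33.3
position: [0.4125, 0.2472, 0.317]
ee_rot: [-0.0, 0.004, 1.0, -0.001]
contact_force: [-0.2, -0.2, -0.2]
width: 0.0857
gripper_force: 0.0
```

Run:
```python
from h import *
C,im=snap("wrist","w16");p=tool()[0];print(p.round(4));T,it=snap("top","t16");S,si=snap("scene","s16")
a=im;b=it[140:280,90:390];s=si[160:370,150:410]
out=np.zeros((600,800,3),np.uint8);out[:420,:560]=a
s2=cv2.resize(s,(223,180));b2=cv2.resize(b,(560,261))[:180]
out[420:600,:560]=b2;out[420:600,565:788]=s2
c=cv2.resize(si[280:370,165:245],(230,259));out[0:259,565:795]=c
cv2.imwrite("pics/m16.png",out)
```

```text
[0.4126 0.2463 0.3172]
```

View pics/m16.png

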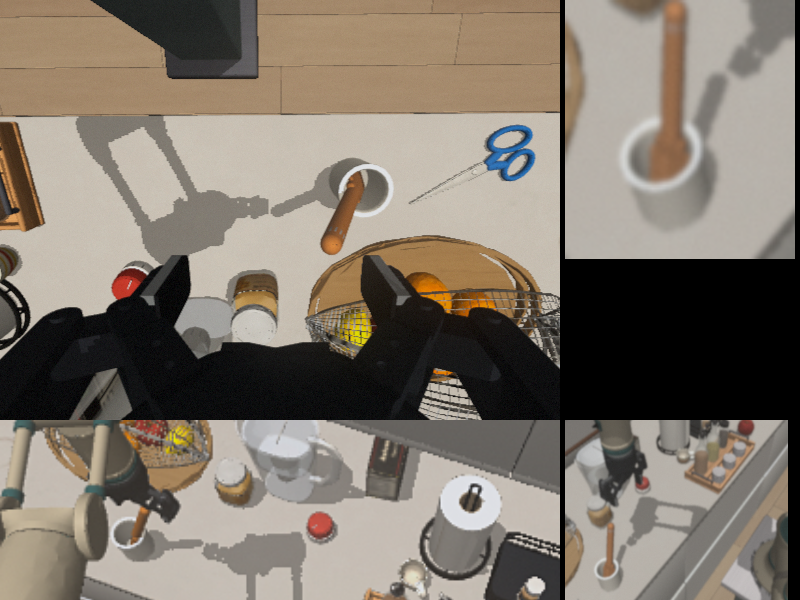

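The wrist view (upper left) shows the spatula handle running from (353,180) down to its end at (332,243), with the crock mouth at (362,190). In the scene view the handle end is at about (203,283). All six items stand in the tray (lower right).

```bash
cat >> h.py <<'E'
orange=lambda b:(b[:,:,2]-b[:,:,0]>55)&(b[:,:,2]-b[:,:,1]>22)
def axis(im,x0,y0,x1,y1):
    k=np.zeros(im.shape[:2],np.uint8);k[y0:y1,x0:x1]=orange(im.astype(int))[y0:y1,x0:x1]
    n,l,s,c=cv2.connectedComponentsWithStats(k);i=1+np.argmax(s[1:,4]);ys,xs=np.where(l==i)
    vx,vy,cx,cy=cv2.fitLine(np.c_[xs,ys].astype(np.float32),cv2.DIST_L2,0,.01,.01).ravel()
    t=(xs-cx)*vx+(ys-cy)*vy
    return np.array([cx,cy])+t.min()*np.array([vx,vy]),np.array([cx,cy])+t.max()*np.array([vx,vy]),s[i]
def line3(C1,a1,b1,C2,a2,b2):
    n1=np.cross(ray(C1,*a1)[1],ray(C1,*b1)[1]);n2=np.cross(ray(C2,*a2)[1],ray(C2,*b2)[1])
    d=np.cross(n1,n2);d/=np.linalg.norm(d);d*=np.sign(d[2])
    A=np.array([n1,n2,d]);o=np.linalg.solve(A,[n1@C1[2],n2@C2[2],d@C1[2]])
    return o,d
E
python3 - <<'E'
from h import *
W=cam("wrist");S=cam("scene");w=cv2.imread("pics/w16.png");s=cv2.imread("pics/s16.png")
a=axis(w,305,165,372,262);b=axis(s,188,272,216,322);print(a,b)
o,d=line3(W,a[0],a[1],S,b[0],b[1]);print("dir",d.round(3),"lean",np.degrees(np.arccos(d[2])).round(1))
at=lambda z:(o+d*(z-o[2])/d[2]).round(4)
for z in(.088,.15,.2):print(at(z))
print("end tri",tri([ray(W,*a[1]),ray(S,*b[0])]).round(4),tri([ray(W,*a[1]),ray(S,*b[1])]).round(4))
print("crock",onz(W,362,190,.088).round(4), "yaw now",go([0,0,0])[2])
# crock rim via white mask ellipse in wrist
k=((w.min(2)>200)).astype(np.uint8);k[:, :320]=0;k[:,400:]=0;k[:150]=0;k[230:]=0
n,l,st,c=cv2.connectedComponentsWithStats(k);i=1+np.argmax(st[1:,4]);x,y,ww,hh,ar=st[i];print(st[i],onz(W,x+ww/2,y+hh/2,.088).round(4))
E
```

```text
(array([328.61918671, 253.84520726]), array([361.33644911, 173.35620286]), array([ 321,  172,   43,   83, 1223], dtype=int32)) (array([201.44386678, 321.0638405 ]), array([202.22905333, 291.00598282]), array([199, 291,   7,  31, 166], dtype=int32))
dir [ 0.131 -0.37   0.92 ] lean 23.1
[0.4345 0.3455 0.088 ]
[0.4433 0.3205 0.15  ]
[0.4504 0.3004 0.2   ]
end tri [0.4068 0.347  0.1362] [0.3951 0.3208 0.2418]
crock [0.4271 0.3575 0.088 ] yaw now 179.4
[339 164  55  53 545] [0.4279 0.3633 0.088 ]
```

I'll turn the fingers across the lean direction, go down onto the handle and grip it.

Call:
move_arm(deltas=[[[-0.0425, 0.079, 0, 0.5825, -1], [-0.0425, 0.079, 0, 0.5825, -1], [-0.0425, 0.079, 0, 0.5825, -1], [-0.0425, 0.079, 0, 0.5825, -1], [-0.0425, 0.079, 0, 0.5825, -1], [-0.0425, 0.079, 0, 0.5825, -1], [-0.0425, 0.079, 0, 0.5825, -1], [-0.0425, 0.079, 0, 0.5825, -1], [-0.0425, 0.079, 0, 0.5825, -1], [-0.0425, 0.079, 0, 0.5825, -1]]], squeeze=30)

```text
clock: 34.45
position: [0.4478, 0.3083, 0.3177]
ee_rot: [0.0, 0.577, 0.817, 0.0]
contact_force: [-0.0, 0.7, -0.5]
width: 0.0856
gripper_force: 0.0
```

Run:
```python
from h import *
C,im=snap("wrist","w17");p=tool()[0];print(p.round(4),go([.4473,.3093,.167]))
b=axis(im,230,90,400,250);print(b, [np.round(proj(C,X)) for X in([.4345,.3455,.088],[.4525,.2944,.215])])
```

```text
[0.4477 0.3086 0.3177] (array([ 0.0011, -0.0003,  0.1883]), 'yaw now', np.float64(109.6), 'pos', array([0.4477, 0.3086, 0.3177]))
(array([375.21774933, 221.522247  ]), array([377.9850484 ,  89.55931255]), array([ 356,   90,   44,  133, 3749], dtype=int32)) [array([274., 149.]), array([274., 226.])]
```

Run:
```python
from h import *
C=cam("wrist");im=cv2.imread("pics/w17.png")
b=axis(im,235,120,312,270);print(b)
```

```text
(array([270.16588713, 228.04197327]), array([274.07101527, 119.57053964]), array([ 258,  120,   31,  109, 2139], dtype=int32))
```

Call:
move_arm(deltas=[[[0, 0, 0.05, 0, -1], [0, 0, 0.1, 0, -1], [0, 0, 0.15, 0, -1], [0, 0, 0.18, 0, -1], [0, 0, 0.188, 0, -1], [0, 0, 0.188, 0, 1], [0, 0, 0.188, 0, 1], [0, 0, 0.188, 0, 1], [0, 0, 0.188, 0, 1], [0, 0, 0.188, 0, 1]]])

```text
clock: 35.5
position: [0.4477, 0.3096, 0.1681]
ee_rot: [0.0, 0.577, 0.817, 0.0]
contact_force: [-0.1, -1.7, 3.3]
width: 0.019
gripper_force: 30.4
```

Call:
move_arm(deltas=[[[0, 0, -0.03, 0, 1], [0, 0, -0.07, 0, 1], [0, 0, -0.11, 0, 1], [0, 0, -0.15, 0, 1], [-0.04, -0.02, -0.15, 0, 1], [-0.09, -0.04, -0.15, 0, 1], [-0.14, -0.065, -0.15, 0, 1], [-0.19, -0.09, -0.15, 0, 1], [-0.24, -0.11, -0.15, 0, 1], [-0.26, -0.12, -0.15, 0, 1], [-0.26, -0.12, -0.15, 0, 1]]], squeeze=20)

```text
clock: 36.6
position: [0.4262, 0.0792, 0.2875]
ee_rot: [0.001, 0.578, 0.816, -0.0]
contact_force: [0.1, 1.5, -0.5]
width: 0.0192
gripper_force: 29.9
```

Run:
```python
from h import *
S,si=snap("scene","s18");T,it=snap("top","t18");C,im=snap("wrist","w18");p=tool()[0];s=manip.get_state();print(p.round(4),s["width"],s["contact_force"].round(1))
E1=p+[0,0,.011]
print("grasp proj",np.round(proj(S,E1)),np.round(proj(T,E1)))
u,v=[int(x) for x in proj(S,E1)]
for nm,I,c in(("s",si,proj(S,E1)),("t",it,proj(T,E1))):
    u,v=int(c[0]),int(c[1])
    k=np.zeros(I.shape[:2],np.uint8);k[v-5:v+90,u-50:u+50]=orange(I.astype(int))[v-5:v+90,u-50:u+50]
    n,l,st,cc=cv2.connectedComponentsWithStats(k);print(nm,(u,v),[x.tolist() for x in st[1:] if x[4]>25])
```

```text
[0.4267 0.082  0.2873] 0.019187897589883835 [ 0.1  0.9 -1.2]
grasp proj [263. 210.] [217. 203.]
s (263, 209) [[253, 208, 13, 64, 500], [291, 213, 8, 11, 31], [300, 224, 13, 8, 30], [233, 226, 14, 14, 161]]
t (216, 203) [[255, 198, 11, 6, 41], [205, 211, 7, 14, 46]]
```

Call:
move_arm(deltas=[[[0, 0, 0.06, 0, 1], [0, 0, 0.12, 0, 1], [0, 0, 0.15, 0, 1], [0, 0, 0.16, 0, 1]]], squeeze=20)

```text
clock: 37.15
position: [0.4261, 0.0808, 0.1583]
ee_rot: [0.0, 0.575, 0.818, -0.002]
contact_force: [-0.4, -8.7, 24.3]
width: 0.0194
gripper_force: 35.2
```

Run:
```python
from h import *
S,si=snap("scene","s19");C,im=snap("wrist","w19");p,Rt=tool();s=manip.get_state();print(p.round(4),s["gripper_force"],s["contact_force"].round(1))
g=p+[0,0,.011]
d=np.array([.131,-.37,.92])
print("expected blade end px",np.round(proj(S,g-.185*d)),"vertical",np.round(proj(S,g-[0,0,.185])))
a=axis(si,225,195,300,330);print(a)
```

```text
[0.4273 0.082  0.1592] 29.777639508247375 [-0.7  0.  -0.1]
expected blade end px [260. 298.] vertical [268. 281.]
(array([261.03568451, 297.79444887]), array([264.97403224, 240.99820012]), array([256, 241,  12,  58, 401], dtype=int32))
```

Call:
move_arm(deltas=[[[-0.02, 0, 0.01, 0, 1], [-0.0425, 0, 0.0225, 0, 1], [-0.065, 0, 0.043, 0, 1], [-0.0875, 0, 0.064, 0, 1], [-0.104, 0, 0.089, 0, 1], [-0.12, 0, 0.115, 0, 1], [-0.129, 0, 0.144, 0, 1], [-0.135, 0, 0.165, 0, 1], [-0.137, 0, 0.176, 0, 1], [-0.138, 0, 0.178, 0, 1]]], squeeze=20)

```text
clock: 38.25
position: [0.464, -0.022, 0.0163]
ee_rot: [-0.0, 0.577, 0.817, 0.0]
contact_force: [0.6, 1.0, 0.5]
width: 0.0189
gripper_force: 22.7
```

Run:
```python
from h import *
S,si=snap("scene","s20");T,it=snap("top","t20");C,im=snap("wrist","w20");p,Rt=tool();s=manip.get_state();print(p.round(4),s["width"],s["gripper_force"],s["contact_force"].round(1))
g=p+[0,0,.011]
dd=-Rt[:,0]
print("expected blade px",np.round(proj(S,g-.185*dd)),np.round(proj(S,g)), "wrist",np.round(proj(C,g-.185*dd)))
print(axis(si,225,190,310,330),axis(im,200,0,350,230))
```

```text
[ 0.464  -0.0221  0.0173] 0.01887827469812288 22.69084542989731 [0.7 0.4 0.4]
expected blade px [259. 293.] [278. 246.] wrist [ 274. -276.]
(array([259.20324172, 296.49424997]), array([277.88006271, 243.95736085]), array([254, 244,  25,  54, 425], dtype=int32)) (array([275.12558413, 229.12726193]), array([276.50752283,  -0.28608954]), array([  228,     0,    97,   230, 11735], dtype=int32))
```

The spatula lies flat as planned. I'll release it, rise, and move over the blade.

Call:
move_arm(deltas=[[[0, 0, 0, 0, -0.3], [0, 0, 0, 0, -0.3], [0, 0, 0, 0, -0.3], [0, 0, -0.06, 0, -0.3], [0, 0, -0.12, 0, -1], [0.05, 0, -0.17, 0, -1], [0.11, 0, -0.17, 0, -1], [0.17, 0, -0.17, 0, -1], [0.17, 0, -0.17, 0, -1], [0.17, 0, -0.17, 0, -1]]])

```text
clock: 39.4
position: [0.4175, 0.1063, 0.153]
ee_rot: [0.001, 0.575, 0.818, -0.0]
contact_force: [0.7, -0.1, 0.9]
width: 0.0856
gripper_force: 0.0
```

Run:
```python
from h import *
S,si=snap("scene","s21");C,im=snap("wrist","w21");p,Rt=tool();print(p.round(4),go([0,0,0])[2])
k=orange(im.astype(int)).astype(np.uint8);n,l,st,cc=cv2.connectedComponentsWithStats(k);print([(x.tolist(),c.round()) for x,c in zip(st[1:],cc[1:]) if x[4]>300])
i=1+np.argmax([x[4] for x in st[1:]])
for v in range(0,300,12):
    xs=np.where(l[v]==i)[0]
    if len(xs): print(v,xs.min(),xs.max(),end="; ")
```

```text
[0.4185 0.1048 0.1528] 109.5
[([0, 0, 237, 95, 14886], array([124.,  35.])), ([549, 0, 11, 37, 306], array([555.,  15.])), ([520, 125, 40, 86, 2289], array([544., 174.])), ([256, 149, 42, 198, 5113], array([276., 224.])), ([0, 181, 185, 177, 14442], array([ 91., 260.])), ([70, 368, 58, 52, 1791], array([103., 398.]))]
0 2 236; 12 1 233; 24 0 230; 36 7 226; 48 34 223; 60 34 220; 72 80 217; 84 182 213;
```

View pics/w21.png

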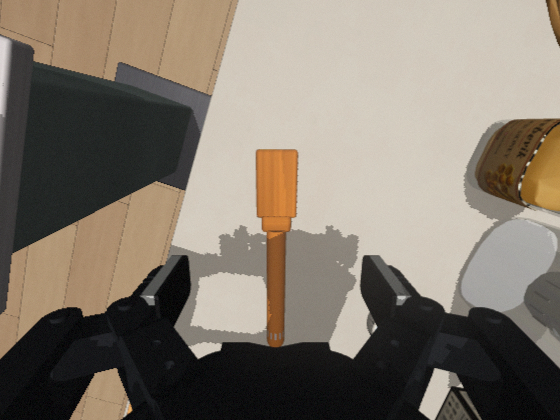

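The wrist view shows the spatula lying flat and aligned with the tool. The blade runs from its end edge at (276,149) to v≈216, and the handle goes down to v≈345.

Run:
```python
from h import *
C=cam("wrist");p,Rt=tool()
a=onz(C,277,149.5,.007);b=onz(C,276.5,290,.02);d=(b-a);d[2]=0;d/=np.linalg.norm(d)
print("blade end",a.round(4),"dir",d.round(3),np.degrees(np.arctan2(d[1],d[0])).round(1),"neck end s",np.linalg.norm((onz(C,277,231,.015)-a)[:2]))
X=a+d*.046;X[2]=.008;print(X.round(4),go(X))
```

```text
blade end [0.4052 0.1495 0.007 ] dir [ 0.333 -0.943  0.   ] -70.6 neck end s 0.07965613849179676
[0.4205 0.1061 0.008 ] (array([0.0009, 0.0029, 0.181 ]), 'yaw now', np.float64(109.5), 'pos', array([0.4185, 0.1048, 0.1528]))
```

Call:
move_arm(deltas=[[[0.001, 0.003, 0.06, 0, -1], [0.001, 0.003, 0.12, 0, -1], [0.001, 0.003, 0.16, 0, -0.3], [0.001, 0.003, 0.175, 0, -0.3], [0.001, 0.003, 0.18, 0, -0.3], [0.001, 0.003, 0.183, 0, -0.3], [0.001, 0.003, 0.183, 0, -0.3]]])

```text
clock: 40.2
position: [0.421, 0.1064, 0.0067]
ee_rot: [0.001, 0.577, 0.816, 0.0]
contact_force: [-0.5, -0.1, -0.3]
width: 0.0554
gripper_force: 0.0
```

Call:
move_arm(deltas=[[[0, 0, 0, 0, 1], [0, 0, 0, 0, 1], [0, 0, 0, 0, 1], [0, 0, -0.02, 0, 1], [0, 0, -0.05, 0, 1], [0, 0, -0.09, 0, 1], [0, 0, -0.13, 0, 1], [0, 0, -0.15, 0, 1]]], squeeze=20)

```text
clock: 41.0
position: [0.4211, 0.1074, 0.1291]
ee_rot: [0.002, 0.577, 0.817, 0.002]
contact_force: [0.9, -0.4, -1.5]
width: 0.0391
gripper_force: 24.2
```

```bash
cat >> h.py <<'E'
def spat(f,grip=True):
    "scene+top view of spatula: orange pixels near the tool"
    S,si=snap("scene","s"+f);T,it=snap("top","t"+f);C,im=snap("wrist","w"+f);p,Rt=tool();s=manip.get_state()
    print(p.round(4),s["width"].round(4),round(s["gripper_force"],1),s["contact_force"].round(1))
    return S,si,T,it,C,im,p,Rt
def pitch(S,si,p,Rt,g0=.46,gz=0):
    "orange component in scene; tilt of the handle below horizontal, spatula kept in the tool xz plane"
    g=p+Rt[:,2]*gz
    tips=[(th,*np.round(proj(S,g+g0*0+.177*(-Rt[:,0]*np.cos(th)+Rt[:,2]*np.sin(th))),1)) for th in np.radians(range(-10,91,10))]
    return [(round(np.degrees(t)),u,v) for t,u,v in tips]
E
python3 - <<'E'
from h import *
S,si,T,it,C,im,p,Rt=spat("22")
print(pitch(S,si,p,Rt))
k=orange(si.astype(int)).astype(np.uint8);k[:180]=0;k[340:]=0;k[:,:180]=0
n,l,st,cc=cv2.connectedComponentsWithStats(k);print([x.tolist() for x in st[1:] if x[4]>40])
k=orange(im.astype(int)).astype(np.uint8);k[:,:200]=0;k[:,350:]=0
n,l,st,cc=cv2.connectedComponentsWithStats(k);print([x.tolist() for x in st[1:] if x[4]>100])
E
```

```text
Traceback (most recent call last):
  File "h.py", line 55, in spat
    print(p.round(4),s["width"].round(4),round(s["gripper_force"],1),s["contact_force"].round(1))
                     ^^^^^^^^^^^^^^^^
AttributeError: 'float' object has no attribute 'round'
```

```bash
sed -i 's/s\["width"\].round(4)/round(s["width"],4)/' h.py
python3 - <<'E'
from h import *
p,Rt=tool();S=cam("scene");si=cv2.imread("pics/s22.png");im=cv2.imread("pics/w22.png");print(p,manip.get_state()["width"])
print(pitch(S,si,p,Rt), "grip px",np.round(proj(S,p)))
k=orange(si.astype(int)).astype(np.uint8);k[:180]=0;k[340:]=0;k[:,:180]=0
n,l,st,cc=cv2.connectedComponentsWithStats(k);print([x.tolist() for x in st[1:] if x[4]>40])
i=1+np.argmax(st[1:,4])
k=orange(im.astype(int)).astype(np.uint8);k[:,:200]=0;k[:,350:]=0
n,l,st,cc=cv2.connectedComponentsWithStats(k);print([x.tolist() for x in st[1:] if x[4]>100])
E
```

```text
[0.42043978 0.10725374 0.12717036] 0.03954741675888108
[(-10, np.float64(279.9), np.float64(209.6)), (0, np.float64(280.3), np.float64(216.0)), (10, np.float64(280.2), np.float64(223.4)), (20, np.float64(279.6), np.float64(231.4)), (30, np.float64(278.6), np.float64(240.1)), (40, np.float64(277.1), np.float64(249.1)), (50, np.float64(275.3), np.float64(258.3)), (60, np.float64(273.1), np.float64(267.5)), (70, np.float64(270.6), np.float64(276.7)), (80, np.float64(267.8), np.float64(285.5)), (90, np.float64(264.9), np.float64(293.9))] grip px [262. 259.]
[[312, 181, 40, 48, 360], [322, 189, 48, 51, 329], [300, 224, 20, 11, 44], [233, 226, 12, 11, 54], [251, 255, 16, 17, 184], [180, 262, 20, 11, 92]]
[[200, 0, 24, 90, 1118], [234, 179, 86, 168, 12168]]
```

Run:
```python
from h import *
p,Rt=tool();C=cam("wrist");im=cv2.imread("pics/w22.png");si=cv2.imread("pics/s22.png")
m=orange(im.astype(int))
print([(v,np.where(m[v,225:330])[0].min()+225,np.where(m[v,225:330])[0].max()+225) for v in range(180,350,8) if m[v,225:330].any()])
for s in(-.046,0,.022,.037,.1,.179):
    print(s,[tuple(np.round(proj(C,p+(-Rt[:,0]*np.cos(t)+Rt[:,2]*np.sin(t))*s)).astype(int).tolist()) for t in np.radians([0,20,40,60,90])])
ms=orange(si.astype(int));b=si.astype(int)
print([[u for u in range(245,300) if b[v,u,2]-b[v,u,0]>35] for v in range(206,300,6)])
```

```text
[(180, np.int64(237), np.int64(315)), (188, np.int64(234), np.int64(319)), (196, np.int64(234), np.int64(318)), (204, np.int64(235), np.int64(318)), (212, np.int64(235), np.int64(317)), (220, np.int64(235), np.int64(317)), (228, np.int64(235), np.int64(316)), (236, np.int64(235), np.int64(316)), (244, np.int64(235), np.int64(315)), (252, np.int64(236), np.int64(315)), (260, np.int64(236), np.int64(314)), (268, np.int64(237), np.int64(314)), (276, np.int64(237), np.int64(313)), (284, np.int64(237), np.int64(313)), (292, np.int64(237), np.int64(312)), (300, np.int64(237), np.int64(312)), (308, np.int64(247), np.int64(301)), (316, np.int64(247), np.int64(301)), (324, np.int64(247), np.int64(301)), (332, np.int64(251), np.int64(297)), (340, np.int64(256), np.int64(291))]
-0.046 [(274, 180), (274, 194), (274, 223), (274, 265), (274, 331)]
0 [(274, 269), (274, 269), (274, 269), (274, 269), (274, 269)]
0.022 [(274, 306), (274, 295), (274, 283), (274, 270), (274, 250)]
0.037 [(274, 329), (274, 311), (274, 291), (274, 270), (274, 240)]
0.1 [(274, 416), (274, 363), (274, 315), (274, 272), (274, 211)]
0.179 [(274, 503), (274, 406), (274, 334), (274, 273), (274, 190)]
[[], [298, 299], [277, 278, 279, 280, 281, 282, 292, 293, 294, 295, 296, 297, 298, 299], [274, 275, 276, 277, 278, 279, 290, 291, 292, 293, 294, 295, 296, 297, 298, 299], [274, 275, 276, 296, 297, 298, 299], [], [], [262], [257, 258, 259, 260, 261, 262, 263, 264, 265, 266], [253, 254, 255, 256, 257, 258, 259, 260, 261, 262, 263, 264, 265, 266], [250, 251, 252, 253, 254, 255, 256, 257, 258, 259, 260, 261, 262, 263, 264, 265], [261, 262], [], [], [], []]
```

Call:
move_arm(deltas=[[[0.03, 0, -0.01, 0.7875, 1], [0.08, 0.01, -0.01, 0.7875, 1], [0.13, 0.02, -0.01, 0.7875, 1], [0.18, 0.03, -0.01, 0.7875, 1], [0.22, 0.035, -0.01, 0.7875, 1], [0.26, 0.039, -0.01, 0.7875, 1], [0.304, 0.039, -0.01, 0.7875, 1], [0.304, 0.039, -0.01, 0.7875, 1], [0.304, 0.039, -0.01, 0.7875, 1], [0.304, 0.039, -0.01, 0.7875, 1], [0.304, 0.039, -0.01, 0.7875, 1], [0.304, 0.039, -0.01, 0.7875, 1]]])

```text
clock: 42.35
position: [0.3669, 0.346, 0.1323]
ee_rot: [0.001, 0.992, 0.129, -0.002]
contact_force: [-0.7, 0.9, -0.4]
width: 0.0392
gripper_force: 24.2
```

Run:
```python
from h import *
S,si,T,it,C,im,p,Rt=spat("23");print(go([.3685,.347,.1]),manip.get_state()["qpos"].round(2))
W=camat([.4126,.2463,.3172],[0,.004,1,0]);print("edge",onz(W,300,115,0).round(3),onz(W,400,115,0).round(3))
m=orange(im.astype(int))
print([(v,np.where(m[v,225:330])[0].min()+225,np.where(m[v,225:330])[0].max()+225) for v in range(170,350,8) if m[v,225:330].any()])
# crock rim: white pixels
k=(im.min(2)>185).astype(np.uint8);n,l,st,cc=cv2.connectedComponentsWithStats(k);print([x.tolist() for x in st[1:] if x[4]>300])
print("crock rim near/far/left/right px",[np.round(proj(C,[.4245+dx,.362+dy,.088])) for dx,dy in((-.0348,-.0093),(.0348,.0093),(-.0093,.0348),(.0093,-.0348))])
```

```text
[0.3672 0.3461 0.1328] 0.0396 24.2 [ 0.1 -0.5 -0.8]
(array([ 0.002 , -0.0007,  0.0409]), 'yaw now', np.float64(15.1), 'pos', array([0.3672, 0.3461, 0.1328])) [ 0.62  0.26  1.82 -0.    1.07  1.92]
edge [0.331 0.284 0.   ] [0.332 0.432 0.   ]
[(186, np.int64(234), np.int64(319)), (194, np.int64(234), np.int64(318)), (202, np.int64(235), np.int64(318)), (210, np.int64(235), np.int64(317)), (218, np.int64(235), np.int64(317)), (226, np.int64(225), np.int64(316)), (234, np.int64(225), np.int64(316)), (242, np.int64(225), np.int64(315)), (250, np.int64(236), np.int64(315)), (258, np.int64(236), np.int64(314)), (266, np.int64(237), np.int64(314)), (274, np.int64(237), np.int64(313)), (282, np.int64(237), np.int64(313)), (290, np.int64(237), np.int64(312)), (298, np.int64(236), np.int64(312)), (306, np.int64(234), np.int64(309)), (314, np.int64(232), np.int64(305)), (322, np.int64(230), np.int64(306)), (330, np.int64(226), np.int64(307)), (338, np.int64(227), np.int64(308)), (346, np.int64(267), np.int64(282))]
[[0, 0, 560, 307, 85075], [244, 100, 61, 63, 2920], [0, 114, 22, 26, 437], [397, 176, 108, 103, 7196], [321, 210, 81, 57, 2746], [60, 224, 11, 122, 370]]
crock rim near/far/left/right px [array([275., 201.]), array([275.,  78.]), array([215., 143.]), array([335., 143.])]
```

Call:
move_arm(deltas=[[[0.0015, 0, 0.02, 0, 1], [0.0015, 0, 0.04, 0, 1], [0.0015, 0, 0.05, 0, 1], [0.0015, 0, 0.057, 0, 1], [0.0015, 0, 0.063, 0, 1], [0.0015, 0, 0.069, 0, 1], [0.0015, 0, 0.075, 0, 1], [0.0015, 0, 0.075, 0, 1]]])

```text
clock: 43.3
position: [0.3692, 0.3467, 0.0747]
ee_rot: [0.0, 0.991, 0.131, 0.0]
contact_force: [-1.9, -2.3, 3.2]
width: 0.0394
gripper_force: 27.0
```

Run:
```python
from h import *
S,si,T,it,C,im,p,Rt=spat("24")
m=orange(im.astype(int))
print([(v,np.where(m[v,225:330])[0].min()+225,np.where(m[v,225:330])[0].max()+225) for v in range(170,370,8) if m[v,225:330].any()])
for s in(-.046,.022,.037): print(s,[int(proj(C,p+(-Rt[:,0]*np.cos(t)+Rt[:,2]*np.sin(t))*s)[1]) for t in np.radians([0,10,20,30,40,50,60])])
```

```text
[0.3692 0.3468 0.0747] 0.0395 27.0 [-1.7 -1.7  3.4]
[(202, np.int64(227), np.int64(323)), (210, np.int64(226), np.int64(324)), (218, np.int64(227), np.int64(323)), (226, np.int64(229), np.int64(321)), (234, np.int64(230), np.int64(320)), (242, np.int64(231), np.int64(319)), (250, np.int64(232), np.int64(318)), (258, np.int64(234), np.int64(317)), (266, np.int64(235), np.int64(315)), (274, np.int64(236), np.int64(314)), (282, np.int64(238), np.int64(313)), (290, np.int64(237), np.int64(312)), (298, np.int64(236), np.int64(308)), (306, np.int64(234), np.int64(303)), (314, np.int64(232), np.int64(305)), (322, np.int64(230), np.int64(306)), (330, np.int64(226), np.int64(307)), (338, np.int64(227), np.int64(308)), (346, np.int64(268), np.int64(281))]
-0.046 [179, 184, 193, 206, 222, 242, 264]
0.022 [305, 300, 294, 288, 282, 275, 269]
0.037 [328, 320, 310, 301, 290, 280, 269]
```

Call:
move_arm(deltas=[[[0, 0, 0.004, 0, 1], [0, 0, 0.008, 0, 1], [0, 0, 0.012, 0, 1], [0, 0, 0.016, 0, 1], [0, 0, 0.016, 0, 1]]])

```text
clock: 43.95
position: [0.3696, 0.3477, 0.0624]
ee_rot: [-0.001, 0.991, 0.131, 0.001]
contact_force: [-1.8, -1.3, 6.6]
width: 0.0394
gripper_force: 32.0
```

Run:
```python
from h import *
S,si,T,it,C,im,p,Rt=spat("25")
m=orange(im.astype(int))
print([(v,np.where(m[v,225:330])[0].min()+225,np.where(m[v,225:330])[0].max()+225) for v in range(190,250,4) if m[v,225:330].any()])
```

```text
[0.3695 0.3477 0.0623] 0.0394 32.0 [-1.6 -0.9  5.8]
[(226, np.int64(255), np.int64(322)), (230, np.int64(225), np.int64(328)), (234, np.int64(225), np.int64(329)), (238, np.int64(225), np.int64(328)), (242, np.int64(225), np.int64(327)), (246, np.int64(225), np.int64(326))]
```

Call:
move_arm(deltas=[[[0, 0, -0.05, 0, 1], [0, 0, -0.1, 0, 1], [0, 0, -0.15, 0, 1], [0, 0, -0.2, -0.07, 1], [-0.02, 0, -0.2475, -0.14, 1], [-0.04, 0, -0.2475, -0.21, 1], [-0.065, 0, -0.2475, -0.28, 1], [-0.065, 0, -0.2475, -0.35, 1], [-0.065, 0, -0.2475, -0.42, 1], [-0.065, 0, -0.2475, -0.49, 1], [-0.065, 0, -0.2475, -0.56, 1], [-0.065, 0, -0.2475, -0.63, 1]]])

```text
clock: 45.3
position: [0.3192, 0.3339, 0.2594]
ee_rot: [-0.0, 0.701, 0.713, 0.001]
contact_force: [0.2, -0.5, 0.0]
width: 0.0391
gripper_force: 31.1
```

Call:
move_arm(deltas=[[[0, 0, 0, -0.07, 1], [0, 0, 0, -0.14, 1], [0, 0, 0, -0.21, 1], [0, 0, 0, -0.28, 1], [0, 0, 0, -0.35, 1], [0, 0, 0, -0.42, 1], [0, 0, 0, -0.49, 1], [0, 0, 0, -0.56, 1], [0, 0, 0, -0.63, 1], [0, 0, 0, -0.7, 1], [0, 0, 0, -0.77, 1], [0, 0, 0, -0.83, 1]]])

```text
clock: 46.5
position: [0.3191, 0.3338, 0.2593]
ee_rot: [0.0, -0.092, 0.996, 0.0]
contact_force: [0.5, -0.2, -0.9]
width: 0.0398
gripper_force: 31.1
```

Run:
```python
from h import *
S,si,T,it,C,im,p,Rt=spat("26");print(go([.3196,.3339,.18]))
m=orange(im.astype(int))
print([(v,np.where(m[v,225:330])[0].min()+225,np.where(m[v,225:330])[0].max()+225) for v in range(190,250,4) if m[v,225:330].any()])
th=np.radians(43);tip=p+.179*(-Rt[:,0]*np.cos(th)+Rt[:,2]*np.sin(th));print("tip exp",tip.round(3),np.round(proj(S,tip)),np.round(proj(T,tip)),"grip",np.round(proj(S,p)),np.round(proj(T,p)))
for nm,I,box in(("s",si,(270,380,150,260)),("t",it,(160,290,120,240))):
    k=np.zeros(I.shape[:2],np.uint8);a,b,c,d=box;k[a:b,c:d]=orange(I.astype(int))[a:b,c:d]
    n,l,st,cc=cv2.connectedComponentsWithStats(k);print(nm,[x.tolist() for x in st[1:] if x[4]>15])
```

```text
[0.3191 0.3337 0.2594] 0.0393 31.1 [-0.8 -0.4 -0.1]
(array([-0.0006,  0.0001,  0.0992]), 'yaw now', np.float64(-169.9), 'pos', array([0.3191, 0.3337, 0.2594]))
[(226, np.int64(226), np.int64(327)), (230, np.int64(225), np.int64(329)), (234, np.int64(225), np.int64(329)), (238, np.int64(225), np.int64(328)), (242, np.int64(225), np.int64(327)), (246, np.int64(225), np.int64(326))]
tip exp [0.448 0.357 0.137] [191. 316.] [158. 191.] grip [231. 310.] [136. 212.]
s [[179, 270, 16, 4, 42], [150, 292, 20, 56, 578], [231, 300, 16, 15, 101], [188, 309, 16, 7, 73]]
t [[121, 160, 81, 21, 978], [177, 160, 7, 5, 17], [207, 168, 17, 12, 76], [141, 187, 17, 15, 70], [124, 210, 11, 9, 57]]
```

Call:
move_arm(deltas=[[[0, 0.012, 0.02, 0, 1], [0, 0.012, 0.05, 0, 1], [0, 0.012, 0.075, 0, 1], [0, 0.012, 0.09, 0, 1], [0, 0.012, 0.096, 0, 1], [0, 0.012, 0.096, 0, 1]]])

```text
clock: 47.25
position: [0.3173, 0.3429, 0.1825]
ee_rot: [-0.0, -0.089, 0.996, -0.0]
contact_force: [0.2, -0.6, -0.2]
width: 0.0391
gripper_force: 31.1
```

Run:
```python
from h import *
S,si,T,it,C,im,p,Rt=spat("27")
th=np.radians(43)
for s in(.06,.1,.169,.179):
    q=p+s*(-Rt[:,0]*np.cos(th)+Rt[:,2]*np.sin(th));print(s,q.round(3),np.round(proj(S,q)),np.round(proj(T,q)))
for nm,I,box in(("s",si,(285,360,170,260)),("t",it,(185,230,120,200))):
    k=np.zeros(I.shape[:2],np.uint8);a,b,c,d=box;k[a:b,c:d]=orange(I.astype(int))[a:b,c:d]
    n,l,st,cc=cv2.connectedComponentsWithStats(k);print(nm,[(x.tolist(),c.round()) for x,c in zip(st[1:],cc[1:]) if x[4]>15])
print("rim",[np.round(proj(S,[.4245+.029*np.cos(a),.362+.029*np.sin(a),.088])) for a in(0,1.57,3.14,4.71)])
```

```text
[0.318  0.3434 0.1836] 0.0388 31.1 [-0.6  0.2 -0.1]
0.06 [0.361 0.351 0.143] [218. 332.] [148. 212.]
0.1 [0.39  0.356 0.116] [209. 333.] [153. 207.]
0.169 [0.44  0.365 0.069] [196. 334.] [160. 199.]
0.179 [0.447 0.367 0.062] [194. 334.] [161. 198.]
s [([233, 323, 15, 14, 101], array([240., 330.])), ([191, 328, 18, 7, 77], array([199., 331.]))]
t [([145, 195, 17, 15, 68], array([153., 203.])), ([129, 218, 12, 8, 56], array([135., 222.]))]
rim [array([191., 326.]), array([191., 341.]), array([208., 339.]), array([208., 324.])]
```

Call:
move_arm(deltas=[[[0.006, 0, 0, 0, 1], [0.006, 0, 0.006, 0, 1], [0.006, 0, 0.0125, 0, 1], [0.006, 0, 0.0125, 0, 1]]])

```text
clock: 47.8
position: [0.312, 0.3416, 0.1719]
ee_rot: [-0.001, -0.089, 0.996, -0.0]
contact_force: [0.1, -0.2, -1.1]
width: 0.039
gripper_force: 31.1
```

Run:
```python
from h import *
S,si,T,it,C,im,p,Rt=spat("28")
m=orange(im.astype(int))
print([(v,np.where(m[v,225:330])[0].min()+225,np.where(m[v,225:330])[0].max()+225) for v in range(206,246,4) if m[v,225:330].any()])
for nm,I,box in(("s",si,(285,360,170,260)),("t",it,(185,230,120,200))):
    k=np.zeros(I.shape[:2],np.uint8);a,b,c,d=box;k[a:b,c:d]=orange(I.astype(int))[a:b,c:d]
    n,l,st,cc=cv2.connectedComponentsWithStats(k);print(nm,[(x.tolist(),c.round()) for x,c in zip(st[1:],cc[1:]) if x[4]>15])
```

```text
[0.3126 0.3421 0.1726] 0.0393 31.1 [ 0.7  1.2 -0.2]
[(226, np.int64(226), np.int64(327)), (230, np.int64(225), np.int64(329)), (234, np.int64(225), np.int64(329)), (238, np.int64(225), np.int64(329)), (242, np.int64(225), np.int64(327))]
s [([235, 326, 15, 14, 95], array([242., 334.])), ([194, 331, 19, 6, 78], array([203., 334.]))]
t [([146, 198, 17, 15, 66], array([154., 205.])), ([130, 220, 12, 9, 55], array([136., 225.]))]
```

Call:
move_arm(deltas=[[[-0.01, 0, -0.002, 0, 1], [-0.02, 0, -0.009, 0, 1], [-0.029, 0, -0.018, 0, 1], [-0.039, 0, -0.024, 0, 1], [-0.049, 0, -0.03, 0, 1], [-0.059, 0, -0.035, 0, 1], [-0.059, 0, -0.035, 0, 1]]])

```text
clock: 48.65
position: [0.3609, 0.3512, 0.2014]
ee_rot: [0.001, -0.089, 0.996, 0.001]
contact_force: [-2.7, 0.2, -0.6]
width: 0.0392
gripper_force: 32.9
```

Run:
```python
from h import *
S,si,T,it,C,im,p,Rt=spat("29")
m=orange(im.astype(int))
print([(v,np.where(m[v,225:330])[0].min()+225,np.where(m[v,225:330])[0].max()+225) for v in range(206,290,6) if m[v,225:330].any()])
for s in(-.046,): print(s,[int(proj(C,p+(-Rt[:,0]*np.cos(t)+Rt[:,2]*np.sin(t))*s)[1]) for t in np.radians([30,40,50,60,70,80])])
for nm,I,box in(("s",si,(275,360,170,260)),("t",it,(185,230,120,200))):
    k=np.zeros(I.shape[:2],np.uint8);a,b,c,d=box;k[a:b,c:d]=orange(I.astype(int))[a:b,c:d]
    n,l,st,cc=cv2.connectedComponentsWithStats(k);print(nm,[(x.tolist(),c.round()) for x,c in zip(st[1:],cc[1:]) if x[4]>15])
```

```text
[0.3601 0.3506 0.2006] 0.0394 32.7 [ 0.3  0.6 -1.3]
[(254, np.int64(225), np.int64(329)), (260, np.int64(225), np.int64(329)), (266, np.int64(225), np.int64(329)), (272, np.int64(230), np.int64(322)), (278, np.int64(251), np.int64(299)), (284, np.int64(264), np.int64(287))]
-0.046 [203, 219, 239, 261, 284, 307]
s [([216, 310, 9, 11, 34], array([220., 315.])), ([193, 330, 6, 5, 20], array([195., 332.]))]
t [([131, 205, 11, 5, 24], array([136., 207.]))]
```

Call:
move_arm(deltas=[[[-0.01, 0, -0.005, 0, 1], [-0.02, 0, -0.011, 0, 1], [-0.03, 0, -0.016, 0, 1], [-0.04, 0, -0.02, 0, 1], [-0.05, 0, -0.023, 0, 1], [-0.062, 0, -0.025, 0, 1], [-0.062, 0, -0.025, 0, 1]]])

```text
clock: 49.5
position: [0.4087, 0.3597, 0.2207]
ee_rot: [-0.0, -0.089, 0.996, 0.0]
contact_force: [-3.3, 1.3, 0.2]
width: 0.0397
gripper_force: 34.4
```

Run:
```python
from h import *
S,si,T,it,C,im,p,Rt=spat("30")
m=orange(im.astype(int))
print([(v,np.where(m[v,225:330])[0].min()+225,np.where(m[v,225:330])[0].max()+225) for v in range(240,350,6) if m[v,225:330].any()])
print([int(proj(C,p+(-Rt[:,0]*np.cos(t)+Rt[:,2]*np.sin(t))*-.046)[1]) for t in np.radians([60,70,80,90])])
for nm,I,box in(("s",si,(275,360,170,260)),("t",it,(185,230,120,200))):
    k=np.zeros(I.shape[:2],np.uint8);a,b,c,d=box;k[a:b,c:d]=orange(I.astype(int))[a:b,c:d]
    n,l,st,cc=cv2.connectedComponentsWithStats(k);print(nm,[(x.tolist(),c.round()) for x,c in zip(st[1:],cc[1:]) if x[4]>15])
```

```text
[0.4083 0.3596 0.2205] 0.0396 34.2 [-1.2  1.6 -1.4]
[(240, np.int64(262), np.int64(288)), (246, np.int64(256), np.int64(277)), (288, np.int64(225), np.int64(329)), (294, np.int64(225), np.int64(329)), (300, np.int64(225), np.int64(329)), (306, np.int64(234), np.int64(317)), (312, np.int64(232), np.int64(319)), (318, np.int64(230), np.int64(320)), (324, np.int64(229), np.int64(321)), (330, np.int64(225), np.int64(324)), (336, np.int64(226), np.int64(324)), (342, np.int64(250), np.int64(300))]
[262, 285, 307, 328]
s []
t [([133, 188, 11, 3, 17], array([138., 189.]))]
```

Call:
move_arm(deltas=[[[0, 0, 0.01, 0, 1], [0, 0, 0.02, 0, 1], [0, 0, 0.03, 0, 1], [0, 0, 0.038, 0, 1], [0, 0, 0.038, 0, 1]]])

```text
clock: 50.15
position: [0.4078, 0.3588, 0.1888]
ee_rot: [-0.0, -0.089, 0.996, -0.001]
contact_force: [-1.4, 0.4, -1.4]
width: 0.0396
gripper_force: 34.3
```

Call:
move_arm(deltas=[[[0, 0, 0.004, 0, 1], [0, 0, 0.008, 0, 1], [0, 0, 0.008, 0, 1]]])

```text
clock: 50.45
position: [0.4079, 0.3593, 0.1835]
ee_rot: [-0.0, -0.089, 0.996, -0.0]
contact_force: [-0.9, -0.4, -1.4]
width: 0.0394
gripper_force: 34.2
```

Call:
move_arm(deltas=[[[0, 0, 0.004, 0, 1], [0, 0, 0.008, 0, 1], [0, 0, 0.008, 0, 1], [0, 0, 0.008, 0, 0.1], [0, 0, 0.008, 0, -0.2], [0, 0, 0.008, 0, -1], [0, 0, 0.008, 0, -1], [0, 0, -0.05, 0, -1], [0, 0, -0.1, 0, -1], [0, 0, -0.15, 0, -1]]])

```text
clock: 51.45
position: [0.4081, 0.3592, 0.3056]
ee_rot: [0.0, -0.089, 0.996, 0.0]
contact_force: [-0.4, 0.4, 0.7]
width: 0.0853
gripper_force: 0.0
```

Run:
```python
from h import *
S,si,T,it,C,im,p,Rt=spat("31")
for nm,I,box in(("s",si,(265,360,170,260)),("t",it,(160,230,120,200)),("w",im,(60,330,200,350))):
    k=np.zeros(I.shape[:2],np.uint8);a,b,c,d=box;k[a:b,c:d]=orange(I.astype(int))[a:b,c:d]
    n,l,st,cc=cv2.connectedComponentsWithStats(k);print(nm,[(x.tolist(),c.round()) for x,c in zip(st[1:],cc[1:]) if x[4]>15])
for nm,K in(("s",S),("t",T),("w",C)): print(nm,"crock mouth",np.round(proj(K,[.4245,.362,.088])),"above at z .22",np.round(proj(K,[.4245,.362,.22])))
```

```text
[0.4094 0.3602 0.3073] 0.0852 0.0 [-0.3 -0.4 -1. ]
s [([187, 266, 9, 8, 40], array([191., 270.])), ([214, 313, 9, 14, 35], array([218., 320.])), ([206, 326, 5, 6, 20], array([208., 328.]))]
t [([135, 160, 65, 21, 670], array([169., 169.])), ([177, 160, 7, 5, 17], array([180., 161.])), ([147, 203, 7, 4, 16], array([150., 204.])), ([137, 207, 11, 2, 19], array([142., 207.]))]
w [([200, 60, 150, 63, 5079], array([285.,  84.])), ([245, 128, 50, 70, 1502], array([273., 151.])), ([212, 248, 138, 61, 5782], array([292., 278.])), ([251, 303, 99, 27, 1595], array([310., 315.])), ([246, 314, 33, 16, 302], array([262., 321.])), ([240, 319, 6, 11, 23], array([242., 325.])), ([278, 325, 28, 5, 88], array([289., 328.]))]
s crock mouth [200. 332.] above at z .22 [190. 304.]
t crock mouth [157. 201.] above at z .22 [146. 187.]
w crock mouth [272. 189.] above at z .22 [272. 228.]
```

Call:
move_arm(deltas=[[[0, -0.05, -0.03, 0, -1], [0, -0.1, -0.06, 0, -1], [0, -0.16, -0.06, 0, -1], [0, -0.2, -0.06, 0, -1], [0, -0.2, -0.06, 0, -1], [0, -0.2, -0.06, 0, -1]]])

```text
clock: 52.2
position: [0.436, 0.2014, 0.3508]
ee_rot: [-0.001, -0.088, 0.996, 0.0]
contact_force: [0.4, -0.2, -0.4]
width: 0.0854
gripper_force: 0.0
```

Run:
```python
from h import *
S,si,T,it,C,im,p,Rt=spat("32")
u,v=[int(x) for x in proj(C,[.4,.36,.15])];print("px",u,v)
a=axis(im,u-70,max(v-90,0),u+70,v+60);b=axis(si,196,290,240,342);print(a,b)
o,d=line3(C,a[0],a[1],S,b[0],b[1]);print(o,d.round(3),"lean",np.degrees(np.arccos(d[2])))
for i in(0,1):
    for j in(0,1): print(i,j,tri([ray(C,*a[i]),ray(S,*b[j])]).round(4))
for z in(.01,.088,.2):print((o+d*(z-o[2])/d[2]).round(3))
```

```text
[0.4359 0.2028 0.3512] 0.0853 0.0 [0.4 0.6 0.4]
px 412 178
(array([341.55442339,  91.48713392]), array([482.02620466, 133.57496486]), array([ 342,   88,  140,   79, 3753], dtype=int32)) (array([198.14583518, 340.12166076]), array([209.95672065, 325.9638948 ]), array([198, 326,  13,  15,  38], dtype=int32))
[0.33255269 0.14380058 0.28755853] [-0.051 -0.97   0.239] lean 76.16985946517862
0 0 [0.3587 0.3251 0.1031]
0 1 [0.3554 0.3041 0.1326]
1 0 [0.3499 0.4011 0.1911]
1 1 [0.3457 0.3741 0.2214]
[0.391 1.27  0.01 ]
[0.375 0.953 0.088]
[0.351 0.499 0.2  ]
```

Run:
```python
from h import *
C=cam("wrist");S=cam("scene");T=cam("top");im=cv2.imread("pics/w32.png");si=cv2.imread("pics/s32.png");it=cv2.imread("pics/t32.png")
for nm,K,I,(x0,y0,x1,y1) in(("w",C,im,(330,60,490,230)),("s",S,si,(185,290,245,350)),("t",T,it,(120,180,185,240))):
    b=I.astype(int);
    for th in(70,95):
        k=np.zeros(I.shape[:2],np.uint8);k[y0:y1,x0:x1]=((b[:,:,2]-b[:,:,0]>th)&(b[:,:,2]-b[:,:,1]>30))[y0:y1,x0:x1]
        n,l,st,cc=cv2.connectedComponentsWithStats(k);print(nm,th,[x.tolist() for x in st[1:] if x[4]>12])
    print("mouth",np.round(proj(K,[.4245,.362,.088])))
b=si.astype(int)[296:346:2,186:236:2];d=b[:,:,2]-b[:,:,0]
print("\n".join("".join("#" if x>60 else "+" if x>35 else "." for x in r) for r in d))
b=im.astype(int)[60:230:5,330:490:5];d=b[:,:,2]-b[:,:,0]
print("\n".join("".join("#" if x>95 else "+" if x>55 else "." for x in r) for r in d))
```

```text
w 70 [[423, 133, 41, 8, 258], [400, 162, 24, 4, 78], [401, 168, 14, 5, 49]]
w 95 [[424, 134, 40, 6, 191], [402, 162, 22, 3, 42], [402, 168, 12, 4, 40]]
mouth [388. 188.]
s 70 []
s 95 []
mouth [200. 332.]
t 70 []
t 95 []
mouth [157. 201.]
.........................
.........................
.........................
.........................
.........................
.........................
.........................
.........................
..................+......
.................++......
.................#+......
................#+.......
...............+#........
..............+#+........
.............+##.........
...........+++++.........
..........##++...........
.........+##++...........
........+++++............
........++++.............
.......++++..............
......++++...............
.....++++................
.....+...................
.........................
+.+.++++++..+.+.++++++++.+++++.+
+.++++++.+++++..++++++.++..++.+.
++++++....++.++.++++++++...++++.
.++..++.++.+++++++.+++.+++++++++
++.+.+.++.+.+.++++++++++.++..+++
++++.++++++++..+++.++++++.++.+++
++.++.+.+.++.+
[... 209 characters left out ...]
++.++++
..................+.+.+...++++.+
.......................+..++.+++
...................+#######.+.++
...................++++++++.....
...................++++++.......
...................+++++........
...................+++..........
..................++............
...............++++.............
...............##...............
................................
.............+..................
................................
................................
................................
................................
................................
................................
................................
................................
................................
```

Run:
```python
from h import *
C=cam("wrist");S=cam("scene")
e=[tri([ray(C,*a),ray(S,*b)]) for a in((444,135),(462,136),(425,135)) for b in((222,313),(219,316))]
print(np.round(e,3))
n=tri([ray(C,408,168),ray(S,207,329)]);print("neck",n.round(3))
for a,b in(((444,135),(222,313)),): 
    X=tri([ray(C,*a),ray(S,*b)]);print(np.round(proj(C,X)),np.round(proj(S,X)))
d=n-e[0];print("len",np.linalg.norm(d),"extrap end",(e[0]+d/np.linalg.norm(d)*.225).round(3))
```

```text
[[0.349 0.338 0.224]
 [0.351 0.343 0.216]
 [0.346 0.343 0.236]
 [0.347 0.349 0.229]
 [0.354 0.331 0.208]
 [0.356 0.336 0.2  ]]
neck [0.39  0.358 0.137]
[444. 134.] [221. 313.]
len 0.09834811804082452 extrap end [0.444 0.385 0.025]
```

Run:
```python
from h import *
S,si=snap("scene","s33");s16=cv2.imread("pics/s16.png")
print({n:np.round(proj(S,X)).tolist() for n,X in{"tin1":[.387,-.384,.054],"tin2":[.3835,-.294,.054],"tin3":[.382,-.203,.054],"jar":[.469,-.382,.143]}.items()})
for n,X in{"tin1":[.387,-.384,.054],"tin2":[.3835,-.294,.054],"tin3":[.382,-.203,.054],"botL":[.463,-.201,.15],"botM":[.465,-.293,.15],"jar":[.469,-.382,.143]}.items():
    u,v=[int(x) for x in proj(S,X)]
    t=cv2.cvtColor(s16[v-12:v+13,u-12:u+13],cv2.COLOR_BGR2GRAY);r=cv2.matchTemplate(cv2.cvtColor(si[v-22:v+23,u-22:u+23],cv2.COLOR_BGR2GRAY),t,cv2.TM_CCOEFF_NORMED)
    _,m,_,loc=cv2.minMaxLoc(r);print(n,round(m,3),loc[0]-10,loc[1]-10)
s32=cv2.imread("pics/s32.png");print("spatula change",np.abs(si.astype(int)-s32)[300:350,185:235].max(),manip.get_state()["clock"])
```

```text
{'tin1': [354.0, 189.0], 'tin2': [342.0, 203.0], 'tin3': [329.0, 219.0], 'jar': [336.0, 162.0]}
tin1 0.999 0 0
tin2 0.998 0 0
tin3 0.998 0 0
botL 0.999 0 0
botM 0.999 0 0
jar 1.0 0 0
spatula change 6 52.4
```

```bash
python3 -c "
from rig import manip
print(manip.sign_off())"
```

```text
the job is handed in; nothing more can be done
None
```

The job is handed in at about 52 s, with no result reported back: by the last camera checks, both bottles and the jar stand in the back lane, the three tins stand in the front lane, and the spatula rests handle down in the crock with its blade end about 0.22 m up.

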